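Stock the snack tray of the soup van

TASK

Lay up for the next stop: open the green snack box by lifting the front end of its wooden lid over the stop lip and sliding the lid out of its grooves, and put the lid down flat on the counter, clear of the box. Move every small drink carton, those in the box and the one left on the counter, to the aluminium tray, all lying flat in one layer; only then slide the loaded tray squarely under the orange shelf, fully home against its back, without knocking the shelf. Leave everything else on the counter as it stands.

Things in the scene. Friction and masses are not known exactly. Their poses are not given: they have to be found in the camera images.
- snack_box: Fixed green box, 172 (x) x 182 (y) mm, left or right on the counter; origin at the centre of its underside, z up, front -x faces the robot. Inside 152 (x) x 150 (y) mm, floor at 5 mm height. The shut lid rests on ledges at 50 mm height and slides out to -x along its own plane, once tilted 0.062 to 0.085 rad about its rear end (front up). A rear wall stops it at +x.
- box_lip (a point): Middle of the top of the yellow stop lip, 59.5 mm above the counter: it rises 9.5 mm above the ledges across the box's whole front (box x from -86 to -80 mm).
- box_rail (a point): Midway between the front ends of the two yellow groove rails, at the height of their undersides (62 mm, tops 68 mm). The rails cover the lid's side edges (box y 75 to 91 mm on either side) over box x from +10 to +80 mm; under them a level lid has 6 mm of play up and down. The lid is clear of them after sliding out 70 mm.
- lid: Loose flat wooden lid, 156 (x) x 164 (y) x 6 mm, about 0.12 kg; origin at the centre of its underside, z up; shut, its axes are those of the box. Black handle block on top near the front end: 34 (x) x 16 (y) x 28 (z) mm, centred 55 mm towards -x from the origin, from 6 to 34 mm above the underside.
- lid_front (a point): Middle of the lower front edge of the lid, 78 mm towards -x from the lid's origin.
- pack0: Rigid drink carton, white with a red band, 64 (x) x 32 (y) x 34 (z) mm, about 0.08 kg, origin at its centre. It lies flat in the box, its x along the box's x, about 25 mm from its neighbours and the walls in y. Two to four of these four cartons are there; absent ones read None.
- pack1: Rigid drink carton, white with a blue band, 64 (x) x 32 (y) x 34 (z) mm, about 0.08 kg, origin at its centre. It lies flat in the box, its x along the box's x, about 25 mm from its neighbours and the walls in y. Two to four of these four cartons are there; absent ones read None.
- pack2: Rigid drink carton, white with a red band, 64 (x) x 32 (y) x 34 (z) mm, about 0.08 kg, origin at its centre. It lies flat in the box, its x along the box's x, about 25 mm from its neighbours and the walls in y. Two to four of these four cartons are there; absent ones read None.
- pack3: Rigid drink carton, white with a blue band, 64 (x) x 32 (y) x 34 (z) mm, about 0.08 kg, origin at its centre. It lies flat in the box, its x along the box's x, about 25 mm from its neighbours and the walls in y. Two to four of these four cartons are there; absent ones read None.
- pack4: A fifth, always present carton of the same size and mass, with a green band, lying on the open counter between box and tray; origin at its centre, 17 mm above the counter.
- tray: Loose open aluminium tray, outside 158 (x) x 208 (y) x 26 mm, wall and floor 4 mm, about 0.35 kg, on the counter before the orange shelf; origin at the centre of its underside, x points towards the shelf. Black upright fin handle on its front: 48 (x) x 12 (y) mm, from 2 to 34 mm above the counter, centred 102 mm towards -x from the origin, so it spans x from -126 to -78 mm.
- stand: Fixed frame of the low shelf; origin on the counter 50 mm in front (-x) of the middle of the shelf's front edge, x points into the shelf. Inner cheeks at y = -125 and +125 mm (x from 50 to 185 mm), back panel's inner face at x = 170 mm. With the tray against the back, the tray's origin is at x = 91 mm and its front stands 62 mm out of the shelf.
- overhang: Orange shelf board fixed on the stand, 120 (x) x 270 (y) x 16 mm, underside 70 mm above the counter; origin in the middle of its lower front edge, 50 mm towards +x from the stand's origin. A single flat layer of cartons in the tray reaches 38 mm.
- jar: Bystander: jar, 60 mm diameter, 85 mm high; origin at the underside.
- mug: Bystander: white mug, 76 mm diameter, 90 mm high; origin at the underside.
- sauce: Bystander: red bottle, 60 mm diameter, 170 mm high; origin at the underside.
- can: Bystander: can, 72 mm diameter, 100 mm high; origin at the underside.
- bowl: Bystander: blue bowl, 120 mm diameter, 55 mm high; origin at the underside.
- carton: Bystander: large white carton, 70 x 70 x 190 mm; origin at the underside.
Not all that is in view belongs to the job. Several things have the shape of the lid; the one meant has the colours described above. Leave any purple look-alike of the pack4 alone.

How it is judged (in metres and radians):
On the way, in this order (a step that is already met when the one before it is completed fails the run):
1. the lid's front end has been lifted and drawn over the stop lip while its rear is still in the grooves (z of lid_front in the frame of snack_box above 0.056 m and x of lid_front in the frame of snack_box between -0.145 and -0.088 m and z of lid in the frame of snack_box below 0.075 m).
2. the lid lies flat on the counter, clear of the box (height (world z) of lid below 0.008 m and angle between lid's own z axis and vertical below 0.06 rad and horizontal distance between lid and snack_box above 0.16 m), for 0.2 s.
3. every carton lies flat in the tray, the tray not yet under the shelf (x of pack0 in the frame of tray between -0.073 and 0.073 m and y of pack0 in the frame of tray between -0.098 and 0.098 m and z of each of pack0, pack1, pack2, pack3, pack4 in the frame of tray below 0.03 m and x of pack1 in the frame of tray between -0.073 and 0.073 m and y of pack1 in the frame of tray between -0.098 and 0.098 m and x of pack2 in the frame of tray between -0.073 and 0.073 m and y of pack2 in the frame of tray between -0.098 and 0.098 m and x of pack3 in the frame of tray between -0.073 and 0.073 m and y of pack3 in the frame of tray between -0.098 and 0.098 m and x of pack4 in the frame of tray between -0.073 and 0.073 m and y of pack4 in the frame of tray between -0.098 and 0.098 m and x of tray in the frame of stand below 0.03 m), for 0.2 s.
4. the loaded tray is home under the shelf (x of tray in the frame of stand above 0.078 m and y of tray in the frame of stand between -0.03 and 0.03 m and angle between the x axis of tray and the x axis of stand, either way round below 0.2 rad and angle between tray's own z axis and vertical below 0.05 rad and height (world z) of tray below 0.01 m and x of pack0 in the frame of tray between -0.073 and 0.073 m and y of pack0 in the frame of tray between -0.098 and 0.098 m and z of each of pack0, pack1, pack2, pack3, pack4 in the frame of tray below 0.03 m and x of pack1 in the frame of tray between -0.073 and 0.073 m and y of pack1 in the frame of tray between -0.098 and 0.098 m and x of pack2 in the frame of tray between -0.073 and 0.073 m and y of pack2 in the frame of tray between -0.098 and 0.098 m and x of pack3 in the frame of tray between -0.073 and 0.073 m and y of pack3 in the frame of tray between -0.098 and 0.098 m and x of pack4 in the frame of tray between -0.073 and 0.073 m and y of pack4 in the frame of tray between -0.098 and 0.098 m), for 0.2 s.
At the end, for the whole second after the job is handed in: Lid flat on the counter, centre over 160 mm from the box's; every present carton in the tray in one layer (centre under 30 mm above the tray's underside); tray flat under the shelf, origin over 78 mm into the stand's frame (within 13 mm of home) and within 30 mm of its middle; all at rest (all of step 2 and all of step 4 and linear speed of each of pack0, pack1, pack2, pack3, pack4, tray, lid below 0.02 m/s); the robot touches nothing.
It fails at once if the orange shelf board is knocked (more than 6 N) (contact force between overhang and anything else above 6 N).
It fails at once if a bystander is moved more than 40 mm or tipped over (distance of any of jar, mug, sauce, can, bowl, carton from where it was at the start of the episode above 0.04 m or angle between any of jar, mug, sauce, can, bowl, carton's own z axis and vertical above 0.5 rad).
Of pack0, pack1, pack2, pack3 only 2 to 4 are there at a start; the rules pass over those that are not, and their reading is None.
At some moment in a run one of tray, pack4 may be knocked a few centimetres aside while the robot is not near it.
Once in a run the grip may slacken for a moment while it holds something.
It also fails if it takes over 210 s, if anything falls off the work surface, if the arm or the gripper's body presses on something with over 40 N, if the wrist force passes 120 N, or if a joint passes its speed limit or range.

ROBOT

A 7-joint arm with a two-finger parallel gripper is mounted at the origin on the work surface. World frame = base frame: x ahead of the robot, y to its left, z up, the work surface at z = 0. Lengths are in mm, angles in rad, forces in N, time in s.
With the tool pointing down it reaches from about 425 to 875 mm from the base axis. Payload 4.7 kg.
Tool frame: the origin (TCP) lies midway between the tips of the shut fingers; the grasp point (between the pads) lies robot.tcp_to_grasp behind it (robot.tcp_to_grasp is the distance from the TCP to the grasp point, in mm); z points along the fingers, y is the direction in which the jaws open and shut (so a half turn about z gives the same grasp; the last joint's range is limited). The gripper opens to 87 mm and grips with 3 to 60 N. Pads are 19 mm wide; open, the fingers measure 117 mm over their backs; the gripper's body (75 mm by 190 mm) begins 51 mm behind the grasp point.
Start: joints at [-1.217, 0.321, -0.07, 1.45, 0.023, 1.371, -0.057], TCP at [216.672, 612.845, 222.587] pointing down, gripper open.
Joint ranges: [-2.86, 2.86], [-0.3, 2.09], [-1.38, 1.24], [0.06, 2.45], [-1.56, 4.7], [0.09, 2.05], [-2.69, 2.69]. Speed limits (rad/s): [2.57, 2.57, 3.14, 3.14, 3.14, 3.14, 3.14].

INTERFACE

Orientations are given as a 3x3 rotation matrix whose columns are the frame's x, y, z axes.
In Python, from cell import robot, optics, nets gives the robot as it stands. The module is installed in compiled form; this text tells all that it offers.
- The arm moves only by the tool servo_tool, never from a script. Its argument "moves" is a list of rows, each a list of 7 numbers: the shift along the tool's x, y, z in units of 0.04 m (1.0 is 0.04 m), then the turn, a rotation vector about the tool's x, y, z in units of pi rad (1.0 is pi rad), then the gripper command: -1 is shut, 1 is fully open, values between are in proportion. In form: [[x, y, z, wx, wy, wz, gripper], ...]. A call has 1 to 20 rows; each row shifts and turns the commanded pose from where the row before left it, along the tool's axes as they then stand; what a row does not reach is not made up. A row lasts 1/12 s, in which the tool goes at most 41.7 mm and 7.16 degrees, less where a joint would pass 70% of its speed; a pose out of reach is approached as far as the arm can. A call with a number of a shift or a turn outside -1 to 1 is refused whole. A call with a gripper value outside its range is refused whole. The fingers move at their own pace and stop on an object; the grip force is fixed at half the most. Time passes only in rows, so rows that do not move let the fingers close. It gives the time, the measured TCP pose, the force and the opening at its end, in the units of the state.
- robot.state(): the state, without advancing time (a new reading comes with each control period).
- optics.snapshot(name): name is "side" or "top"; returns the picture (384x512x3 uint8, blue, green, red); there is no depth.
- optics.get_calibration(name): a dict with "fx", "fy", "cx", "cy" (pixels), "distortion" ([k1, k2, p1, p2, k3] as OpenCV has them; the pictures are not rectified), "rvec" (rotation vector, rad) and "tvec" (3), from world to camera coordinates, as OpenCV has them. Camera axes: x right, y down, z forward; pixel columns grow to the right and rows downward; lengths in mm; the calibration is good to about 2 mm. A picture is of the moment at which its call begins. get_calibration takes no time and is no camera call.
- robot.job_done(): hands the job in, once; it reports no verdict.
Trained networks look in the newest picture that a camera, given by its name, has taken for a name from the list of things; names that differ only in an ending like _2 or _b are one class to them, and where a whole thing is asked for, a point or a joint stands for the part that bears it (a point fixed in the world has none). Each returns a list of dicts, best first, with "conf" (0 to 1); they miss things now and then, are a little off and sometimes report something else, mostly with a low value. They report only what shows in the picture. A call takes as long as a camera call. They do not tell look-alikes from the thing itself.
- nets.search_frame(name, camera): "at" ([x, y, z] in mm, in world coordinates, good to about 4 mm: the middle of the surface that is visible of it).
The state is a dict: "clock": time; "joint_pos": joint angles; "qd": joint speeds; "joint_torque": joint torques, N m; "tcp_pos": TCP position; "orientation": TCP orientation; "force": force on the tool from outside, world axes, zero at the start; "moment": the same for the moment, N m; "grip_width": finger opening in mm.
Only numpy, scipy, OpenCV 4.12 (cv2) and the standard library are available. Lean on these libraries where they do the work, as an engineer would, in place of code of your own. Each camera call takes 0.05 s, during which the arm holds its last target. There are 200 camera calls.

## Working session

There is one attempt and no reset: what is moved stays moved. The work goes in short steps, Python scripts to look and compute and a tool call to move; the robot and the scene stay as the last step left them, time stands still between calls to the robot, and variables do not carry over. Pictures are saved under pics/ and viewed, about 12 in all and at most 16, crops included, and the job is handed in when it is done.

Besides the shell and the picture viewer there is one more tool, called after ">>>" by a JSON object that holds its "api" and its "payload". servo_tool: Moves the arm, as the interface text tells. Shifts and turns lie within -1 to 1; 1 stands for 0.04 m of shift or pi rad of turn. Its arguments: {"type":"object","properties":{"moves":{"type":"array","items":{"type":"array","items":{"type":"number","minimum":-1,"maximum":1}}}},"required":["moves"]}

```bash
mkdir -p pics
cat > h.py <<'E'
import numpy as np, cv2
from cell import robot, optics, nets
def snap(cam,fn=None,crop=None,scale=1):
    im=optics.snapshot(cam)
    if fn:
        o=im
        if crop: x0,y0,x1,y1=crop; o=im[y0:y1,x0:x1]
        cv2.imwrite('pics/'+fn,cv2.resize(o,None,fx=scale,fy=scale,interpolation=cv2.INTER_CUBIC))
    return im
def cal(cam):
    c=optics.get_calibration(cam)
    K=np.array([[c['fx'],0,c['cx']],[0,c['fy'],c['cy']],[0,0,1.]])
    return K,np.array(c['distortion'],float),np.array(c['rvec'],float),np.array(c['tvec'],float).ravel()
def proj(cam,P):
    K,d,r,t=cal(cam); return cv2.projectPoints(np.atleast_2d(np.array(P,float)),r,t,K,d)[0].reshape(-1,2)
def unproj(cam,uv,z):
    K,d,r,t=cal(cam); R=cv2.Rodrigues(r)[0]
    n=cv2.undistortPoints(np.array(uv,float).reshape(-1,1,2),K,d).reshape(-1,2)
    D=np.c_[n,np.ones(len(n))]@R; C=-R.T@t
    return C+D*((z-C[2])/D[:,2])[:,None]
def st():
    s=robot.state(); print('t',round(s['clock'],2),'tcp',np.round(s['tcp_pos'],1),'F',np.round(s['force'],1),'grip',round(s['grip_width'],1)); print(np.round(s['orientation'],3).tolist()); return s
E
cat > a.py <<'E'
from h import *
s=st(); print(robot.tcp_to_grasp, np.round(s['joint_pos'],3))
a=snap('top');b=snap('side')
cv2.imwrite('pics/top0.png',cv2.resize(a,(800,600)));cv2.imwrite('pics/side0.png',cv2.resize(b,(800,600)))
for n in ['snack_box','lid','box_lip','box_rail','lid_front','pack4','tray','stand','overhang','jar','mug','sauce','can','bowl','carton']:
  for c in ['top','side']:
    for r in nets.search_frame(n,c)[:3]: 
        if r['conf']>.2: print(n,c,round(r['conf'],2),np.round(r['at'],0),proj(c,r['at']).round(0)[0])
E
python3 a.py
```

```text
t 0.0 tcp [216.5 612.3 221.5] F [ 0.4  0.5 -0.4] grip 86.7
[[-0.943, 0.333, -0.001], [0.333, 0.943, -0.002], [-0.0, -0.002, -1.0]]
18.700000000000003 [-1.217  0.322 -0.07   1.452  0.023  1.371 -0.057]
snack_box top 0.76 [562. 252.  62.] [179. 174.]
snack_box side 0.83 [612. 351.  48.] [301. 278.]
snack_box side 0.64 [ 382. -524.   82.] [207. 117.]
lid top 0.7 [236. 266.   6.] [175. 275.]
lid top 0.65 [555. 276.  54.] [172. 176.]
lid side 0.77 [248. 277.   3.] [376. 226.]
lid side 0.76 [560. 282.  58.] [300. 252.]
lid side 0.65 [547. 559.  78.] [383. 312.]
box_lip top 0.71 [560. 251.  60.] [179. 174.]
box_lip side 0.66 [621. 350.  46.] [298. 280.]
box_lip side 0.33 [ 508. -515.  110.] [180. 119.]
box_rail top 0.98 [559. 250.  57.] [180. 175.]
box_rail side 0.95 [616. 353.  47.] [300. 279.]
lid_front top 0.98 [237. 268.   8.] [174. 275.]
lid_front top 0.87 [556. 276.  54.] [172. 176.]
lid_front side 0.87 [241. 273.   6.] [377. 224.]
lid_front side 0.61 [551. 285.  54.] [303. 252.]
pack4 top 0.76 [594.   9.  35.] [254. 166.]
pack4 top 0.6 [585. -98.  32.] [286. 169.]
pack4 side 0.71 [59
[... 520 characters left out ...]
8.   84.] [167. 165.]
overhang side 0.55 [ 385. -524.   83.] [207. 117.]
jar top 0.86 [727. -63.  85.] [276. 122.]
jar side 0.56 [749. -49.  59.] [180. 213.]
mug top 0.92 [756.  70.  47.] [236. 118.]
mug side 0.61 [748.  87.  59.] [203. 238.]
sauce top 0.93 [ 366. -529.  109.] [428. 232.]
sauce side 0.74 [ 382. -523.   81.] [207. 117.]
can top 0.79 [524. 530. 101.] [ 90. 183.]
can top 0.61 [ 486. -299.    4.] [346. 199.]
can side 0.91 [546. 558.  84.] [383. 310.]
bowl top 0.78 [392. 527.  21.] [ 98. 227.]
bowl side 0.65 [369. 506.  35.] [412. 280.]
carton top 0.65 [ 490. -520.  180.] [432. 188.]
carton side 0.72 [ 506. -515.  111.] [180. 119.]
carton side 0.57 [ 683. -280.   83.] [165. 165.]
```

View pics/top0.png

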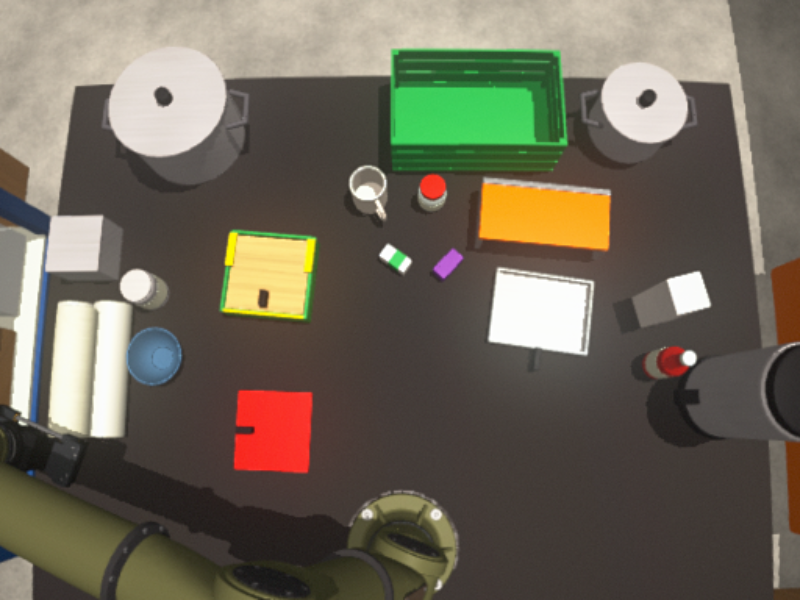

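View pics/side0.png

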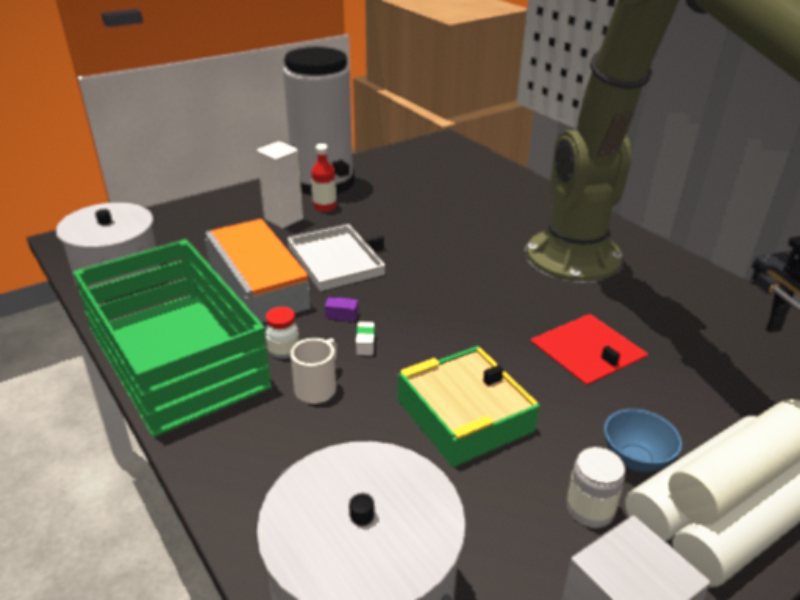

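Top picture (800-scale): wooden lid with its handle at (264,298) in the green box (268,275). pack4, with the green band, is at (396,258). The tray is at (541,310), its fin at (535,358), and the shelf is at (545,213). Look-alikes: the red lid at (272,430), the purple carton at (448,264) and the big green crate at (478,110). I'm choosing the wooden lid, the green-banded carton and the small green box with yellow rails. Next I fit silhouettes to get their poses.

```bash
cat > fit.py <<'E'
from h import *
from scipy.optimize import minimize
def pts(x,y,a,L,W,z0,z1):
    c,s=np.cos(a),np.sin(a); return np.array([[x+c*i*L/2-s*j*W/2,y+s*i*L/2+c*j*W/2,z] for i in(-1,1) for j in(-1,1) for z in(z0,z1)])
S=4
def fit(masks,x,y,a,L,W,z0,z1):
    """masks: {cam: bool mask}; silhouette IoU fit of a prism"""
    M={c:cv2.resize(m.astype(np.float32),None,fx=S,fy=S,interpolation=cv2.INTER_LINEAR)>.5 for c,m in masks.items()}
    def cost(p):
        f=0
        for c,m in M.items():
            q=proj(c,pts(p[0]*10,p[1]*10,p[2]/10,L,W,z0,z1)); h=cv2.convexHull(((q+.5)*S*16).astype(np.int32))
            o=np.zeros(m.shape,np.uint8); cv2.fillConvexPoly(o,h,1,shift=4); o=o>0
            f-=(o&m).sum()/(o|m).sum()
        return f/len(M)
    best=None
    for da in(0,.15,-.15):
        r=minimize(cost,[x/10,y/10,(a+da)*10],method='Nelder-Mead',options=dict(initial_simplex=np.array([[x/10,y/10,(a+da)*10]]*4)+np.vstack([np.zeros(3),np.eye(3)*[1,1,1]]),xatol=.01,fatol=1e-4))
        if best is None or r.fun<best.fun: best=r
    p=best.x; return np.array([p[0]*10,p[1]*10,p[2]/10]),-best.fun
def hsv(im): return [c.astype(int) for c in cv2.split(cv2.cvtColor(im,cv2.COLOR_BGR2HSV))]
def roi(m,c,xy,r,z=30):
    u,v=proj(c,[*xy,z])[0]; o=np.zeros_like(m); o[max(0,int(v-r)):int(v+r),max(0,int(u-r)):int(u+r)]=1
    m=(m&o).astype(np.uint8); m=cv2.morphologyEx(m,cv2.MORPH_CLOSE,np.ones((5,5)))
    n,l,s,_=cv2.connectedComponentsWithStats(m); k=1+np.argmax(s[1:,4]) ; return l==k
E
cat > b.py <<'E'
from fit import *
im={c:snap(c) for c in('top','side')}
H={c:hsv(im[c]) for c in im}
def show(n,p,d,cams):
    for c in cams:
        for q in d: cv2.polylines(big[c],[cv2.convexHull(((proj(c,q)+.5)*3).astype(np.int32))],1,(255,0,255),1)
big={c:cv2.resize(im[c],None,fx=3,fy=3,interpolation=cv2.INTER_CUBIC) for c in im}
res={}
def do(n,mf,xy,a,L,W,z0,z1,r,cams=('top','side')):
    m={c:roi(mf(*H[c]),c,xy,r,(z0+z1)/2) for c in cams}
    for cs in [cams]+([(c,) for c in cams] if len(cams)>1 else []):
        p,i=fit({c:m[c] for c in cs},*xy,a,L,W,z0,z1); print(n,cs,p.round(3),round(i,3))
        if cs==cams: res[n]=p; show(n,p,[pts(*p,L,W,z0,z1)],cams)
do('box',lambda h,s,v:(s>90)&(v>45),(565,270),0,172,182,0,64,60)
do('tray',lambda h,s,v:(s<60)&(v>100),(490,-297),0,158,208,0,26,55)
do('board',lambda h,s,v:(h>8)&(h<20)&(s>150)&(v>110),(690,-297),0,120,270,70,86,65)
do('pack4',lambda h,s,v:(v>90)&((h<90)|(s<40)),(594,9),.5,64,32,0,34,14)
np.save('res.npy',res,allow_pickle=True)
cv2.imwrite('pics/fit1.png',np.hstack([big['top'][400:640,400:640],big['top'][360:680,820:1260][:240]])) 
cv2.imwrite('pics/fit1.png',cv2.resize(big['top'][330:690,380:1240],(800,335)))
E
python3 b.py
```

```text
box ('top', 'side') [ 5.57867e+02  2.77469e+02 -8.20000e-02] 0.932
box ('top',) [ 5.58951e+02  2.79308e+02 -7.00000e-02] 0.943
box ('side',) [ 5.57053e+02  2.72742e+02 -9.40000e-02] 0.956
tray ('top', 'side') [ 4.84651e+02 -3.00449e+02 -1.42000e-01] 0.919
tray ('top',) [ 4.87202e+02 -2.97664e+02 -1.48000e-01] 0.928
tray ('side',) [ 4.82652e+02 -3.06163e+02 -1.45000e-01] 0.954
board ('top', 'side') [ 6.73988e+02 -3.01087e+02 -1.01000e-01] 0.927
board ('top',) [ 6.75025e+02 -2.98843e+02 -9.00000e-02] 0.97
board ('side',) [ 6.70964e+02 -3.08474e+02 -1.10000e-01] 0.941Traceback (most recent call last):
  File "b.py", line 17, in <module>
    do('pack4',lambda h,s,v:(v>90)&((h<90)|(s<40)),(594,9),.5,64,32,0,34,14)
    ~~^^^^^^^^^^^^^^^^^^^^^^^^^^^^^^^^^^^^^^^^^^^^^^^^^^^^^^^^^^^^^^^^^^^^^^
  File "b.py", line 12, in do
    p,i=fit({c:m[c] for c in cs},*xy,a,L,W,z0,z1); print(n,cs,p.round(3),round(i,3))
        ~~~^^^^^^^^^^^^^^^^^^^^^^^^^^^^^^^^^^^^^^
  File "fit.py", line 18, in fit
    r=minimize(cost,[x/10,y/10,(a+da)*10],method='Nelder-Mead',options=dict(initial_simplex=np.array([[x/10,y/10,(a+da)*10]]*4)+np.vstack([np.zeros(3),np.eye(3)*[1,1,1]]),xatol=.01,fatol=1e-4))
    res = _minimize_neldermead(fun, x0, args, callback, bounds=bounds,
                               **options)
    fsim[k] = func(sim[k])
              ~~~~^^^^^^^^
    fx = function(np.copy(x), *(wrapper_args + args))
  File "fit.py", line 12, in cost
    q=proj(c,pts(p[0]*10,p[1]*10,p[2]/10,L,W,z0,z1)); h=cv2.convexHull(((q+.5)*S*16).astype(np.int32))
  File "h.py", line 15, in proj
    K,d,r,t=cal(cam); return cv2.projectPoints(np.atleast_2d(np.array(P,float)),r,t,K,d)[0].reshape(-1,2)
            ~~~^^^^^
  File "h.py", line 11, in cal
    c=optics.get_calibration(cam)
ValueError: time passes only in moves, steps and waits
```

```bash
python3 - <<'E'
s=open('h.py').read()
s=s.replace("def cal(cam):\n    c=optics.get_calibration(cam)","import functools\n@functools.cache\ndef cal(cam):\n    c=optics.get_calibration(cam)")
open('h.py','w').write(s)
E
python3 b.py
```

```text
box ('top', 'side') [ 5.57745e+02  2.77097e+02 -8.70000e-02] 0.93
box ('top',) [ 5.58447e+02  2.79278e+02 -7.60000e-02] 0.94
box ('side',) [ 5.56949e+02  2.73095e+02 -9.20000e-02] 0.956
tray ('top', 'side') [ 4.84876e+02 -3.00722e+02 -1.49000e-01] 0.916
tray ('top',) [ 4.86955e+02 -2.97125e+02 -1.45000e-01] 0.921
tray ('side',) [ 4.82771e+02 -3.06204e+02 -1.45000e-01] 0.955
board ('top', 'side') [ 6.73986e+02 -3.01032e+02 -1.01000e-01] 0.926
board ('top',) [ 6.75029e+02 -2.98968e+02 -9.20000e-02] 0.971
board ('side',) [ 6.70844e+02 -3.08365e+02 -1.10000e-01] 0.941
pack4 ('top', 'side') [600.766  12.131   0.94 ] 0.858
pack4 ('top',) [600.713  13.258   0.946] 0.936
pack4 ('side',) [596.285   3.523   0.9  ] 0.915
```

View pics/fit1.png

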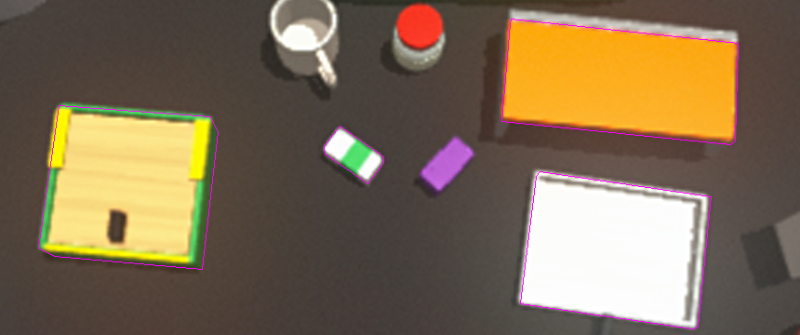

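The overlays (about (125,185), (353,155) and (615,245) in the crop) follow the outlines. The two cameras disagree by 5-9 mm in y, so I'll calibrate with the gripper in view near the target. Now to approach the handle.

```bash
cat >> h.py <<'E'
def plan(pos,yaw,tilt=0,n=1,s=None):
    """units: translation in the present tool axes (all / per row), then turn. yaw: of the jaw axis from world y; tilt: about the yawed y axis (+ = front up for a lid pointing -x)"""
    from scipy.spatial.transform import Rotation as Ro
    s=s or robot.state(); R=np.array(s['orientation']).reshape(3,3); p=np.array(s['tcp_pos'])
    T=Ro.from_euler('ZY',[yaw,tilt]).as_matrix()@np.diag([-1,1,-1.])
    d=R.T@(np.array(pos)-p)/40; w=Ro.from_matrix(R.T@T).as_rotvec()/np.pi
    print('shift units',d.round(3),'/n',(d/n).round(3),'| turn units',w.round(4),'/n',(w/n).round(4),'max shift mm',np.abs(d).max()*40)
E
python3 - <<'E'
from fit import *
im=snap('top'); h,s,v=hsv(im); res=np.load('res.npy',allow_pickle=True).item()
x,y,a=558.5,279,-.08
P=np.array([x,y])+np.array([[-85,-70],[-85,70],[-25,70],[-25,-70]])@np.array([[np.cos(a),np.sin(a)],[-np.sin(a),np.cos(a)]])
q=proj('top',np.c_[P,[56]*4]); m=np.zeros(v.shape,np.uint8); cv2.fillConvexPoly(m,q.astype(int).reshape(-1,1,2),1)
d=(v<90)&(m>0); n,l,stt,c=cv2.connectedComponentsWithStats(d.astype(np.uint8)); k=1+np.argmax(stt[1:,4])
print(stt[k],c[k],unproj('top',[c[k]],75), 'expected',proj('top',[[503.7,283.7,75]]))
st(); plan((504,284,200),-.08,n=15)
E
```

```text
[166 186   5  10  42] [168.19047619 190.69047619] [[503.33323798 281.66467301  75.        ]] expected [[167.56542337 190.57860153]]
t 1.85 tcp [216.7 612.9 222.6] F [-0.1 -0.2 -0.3] grip 87.1
[[-0.943, 0.333, 0.0], [0.333, 0.943, 0.0], [-0.0, 0.0, -1.0]]
shift units [-9.512 -5.358  0.565] /n [-0.634 -0.357  0.038] | turn units [ 0.      0.     -0.0827] /n [ 0.      0.     -0.0055] max shift mm 380.4970020764349
```

>>> {"api": "servo_tool", "payload": {"moves": [[-0.634, -0.357, 0.038, 0, 0, 0, 1], [-0.634, -0.357, 0.038, 0, 0, 0, 1], [-0.634, -0.357, 0.038, 0, 0, 0, 1], [-0.634, -0.357, 0.038, 0, 0, 0, 1], [-0.634, -0.357, 0.038, 0, 0, 0, 1], [-0.634, -0.357, 0.038, 0, 0, 0, 1], [-0.634, -0.357, 0.038, 0, 0, 0, 1], [-0.634, -0.357, 0.038, 0, 0, 0, 1], [-0.634, -0.357, 0.038, 0, 0, 0, 1], [-0.634, -0.357, 0.038, 0, 0, 0, 1], [-0.634, -0.357, 0.038, 0, 0, 0, 1], [-0.634, -0.357, 0.038, 0, 0, 0, 1], [-0.634, -0.357, 0.038, 0, 0, 0, 1], [-0.634, -0.357, 0.038, 0, 0, 0, 1], [-0.634, -0.357, 0.038, 0, 0, 0, 1], [0, 0, 0, 0, 0, -0.0275, 0.2], [0, 0, 0, 0, 0, -0.0275, 0.2], [0, 0, 0, 0, 0, -0.0275, 0.2], [0, 0, 0, 0, 0, 0, 0.2], [0, 0, 0, 0, 0, 0, 0.2]]}}

```text
clock: 3.52
tcp_pos: [503.9, 284.2, 199.9]
orientation: [[-0.997, 0.083, 0.0], [0.083, 0.997, 0.0], [-0.0, 0.0, -1.0]]
force: [0.4, 0.4, -0.6]
grip_width: 61.5
```

```bash
python3 -c "
from h import *
st(); plan((504,283,105),-.08,n=6)"
```

```text
t 3.52 tcp [503.9 284.2 199.9] F [ 0.4  0.4 -0.6] grip 61.5
[[-0.997, 0.083, 0.0], [0.083, 0.997, 0.0], [-0.0, 0.0, -1.0]]
shift units [-0.004 -0.029  2.372] /n [-0.001 -0.005  0.395] | turn units [ 0.0001  0.     -0.0009] /n [ 0.      0.     -0.0002] max shift mm 94.86048578405527
```

>>> {"api": "servo_tool", "payload": {"moves": [[0, 0, 0.42, 0, 0, 0, 0], [0, 0, 0.42, 0, 0, 0, 0], [0, 0, 0.42, 0, 0, 0, 0], [0, 0, 0.42, 0, 0, 0, 0], [0, 0, 0.42, 0, 0, 0, 0], [0, 0, 0.42, 0, 0, 0, 0], [0, 0, 0, 0, 0, 0, 0], [0, 0, 0, 0, 0, 0, 0]]}}

```text
clock: 4.18
tcp_pos: [503.3, 283.9, 98.4]
orientation: [[-0.997, 0.082, -0.001], [0.082, 0.997, -0.001], [0.001, -0.001, -1.0]]
force: [-0.6, 0.1, 1.1]
grip_width: 43.4
```

Run:
```python
from h import *
s=st(); o=[]
for c,(x,y) in dict(top=(168,185),side=(310,240)).items():
    im=snap(c); b=cv2.resize(im[y-50:y+50,x-50:x+50],None,fx=4,fy=4,interpolation=cv2.INTER_CUBIC); 
    for z in (98,): 
        q=(proj(c,s['tcp_pos'])[0]-[x-50,y-50]+.5)*4; cv2.drawMarker(b,tuple(int(i) for i in q),(255,0,255),0,8,1)
    o.append(b)
cv2.imwrite('pics/c1.png',np.hstack(o))
```

```text
t 4.18 tcp [503.3 283.9  98.4] F [-0.6  0.1  1.1] grip 43.4
[[-0.997, 0.082, -0.001], [0.082, 0.997, -0.001], [0.001, -0.001, -1.0]]
```

View pics/c1.png

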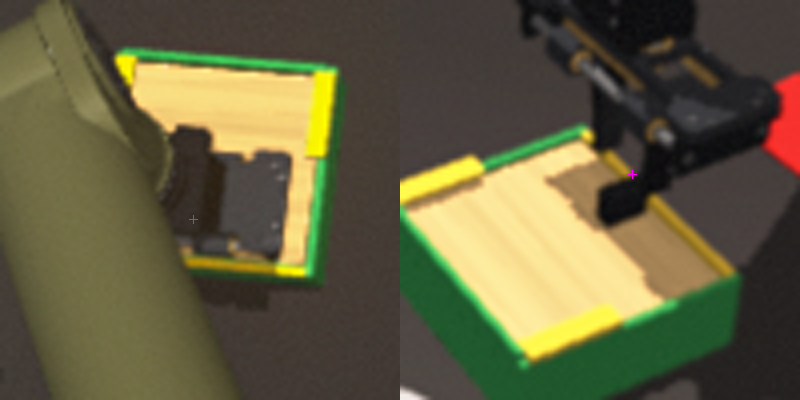

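Run:
```python
from fit import *
c='side';x,y=310,240;im=cv2.imread('pics/c1.png')
for P in ((503.5,282),(503.5,276),(503.5,288)):
    a=-.08; print(P,((proj(c,[[*P,84],[*P,56]])-[x-50,y-50]+.5)*4+[400,0]).round(0).tolist())
# subpixel fit of the handle as seen in side picture, whole dark blob near it
s=robot.state(); R=np.array(s['orientation']).reshape(3,3)
for w in(-21.7,21.7): print('tip',((proj(c,np.array(s['tcp_pos'])+R[:,1]*w)-[x-50,y-50]+.5)*4+[400,0]).round(0).tolist())
```

```text
(503.5, 282) [[629.0, 189.0], [625.0, 220.0]]
(503.5, 276) [[623.0, 184.0], [619.0, 215.0]]
(503.5, 288) [[634.0, 194.0], [631.0, 225.0]]
tip [[613.0, 155.0]]
tip [[651.0, 192.0]]
```

Side crop: handle around (622,203), between the finger tips at (600,150) and (655,187). That puts it at y of about 280, so I descend there and grip.

>>> {"api": "servo_tool", "payload": {"moves": [[0, -0.085, 0, 0, 0, 0, 0], [0, 0, 0.3, 0, 0, 0, 0], [0, 0, 0.3, 0, 0, 0, 0], [0, 0, 0.3, 0, 0, 0, 0], [0, 0, 0, 0, 0, 0, 0], [0, 0, 0, 0, 0, 0, -0.4], [0, 0, 0, 0, 0, 0, -0.55], [0, 0, 0, 0, 0, 0, -0.7], [0, 0, 0, 0, 0, 0, -1], [0, 0, 0, 0, 0, 0, -1], [0, 0, 0, 0, 0, 0, -1], [0, 0, 0, 0, 0, 0, -1], [0, 0, 0, 0, 0, 0, -1]]}}

```text
clock: 5.37
tcp_pos: [504.0, 281.0, 63.5]
orientation: [[-0.997, 0.081, 0.001], [0.081, 0.997, 0.001], [-0.001, 0.001, -1.0]]
force: [0.3, 0.8, 2.3]
grip_width: 15.4
```

Run:
```python
from h import *
from scipy.spatial.transform import Rotation as Ro
s=st()
# rotation about rear lower edge by .073: TCP path in tool axes (assume lid rear 133 mm behind handle centre, z=50)
p=np.array(s['tcp_pos']); R=np.array(s['orientation']).reshape(3,3); a=-.08
for off in (0,):
    piv=np.array([133*np.cos(a),133*np.sin(a),50-p[2]])
    N=6; ax=np.array([-np.sin(a),np.cos(a),0]); q=p.copy(); T=R.copy()
    for i in range(N):
        D=Ro.from_rotvec(ax*.073/N).as_matrix(); q2=(p+piv)+D@(q-(p+piv)); print((T.T@(q2-q)/40).round(4)); q=q2; T=D@T
print((R.T@ax*.073/np.pi/N).round(5))
```

```text
t 5.37 tcp [504.  281.   63.5] F [0.3 0.8 2.3] grip 15.4
[[-0.997, 0.081, 0.001], [0.081, 0.997, 0.001], [-0.001, 0.001, -1.0]]
[-0.0044  0.     -0.0404]
[-0.0044  0.     -0.0404]
[-0.0044  0.     -0.0404]
[-0.0044  0.     -0.0404]
[-0.0044  0.     -0.0404]
[-0.0044  0.     -0.0404]
[0.      0.00387 0.     ]
```

>>> {"api": "servo_tool", "payload": {"moves": [[-0.0044, 0, -0.0404, 0, 0.0039, 0, -1], [-0.0044, 0, -0.0404, 0, 0.0039, 0, -1], [-0.0044, 0, -0.0404, 0, 0.0039, 0, -1], [-0.0044, 0, -0.0404, 0, 0.0039, 0, -1], [-0.0044, 0, -0.0404, 0, 0.0039, 0, -1], [-0.0044, 0, -0.0404, 0, 0.0039, 0, -1], [0, 0, 0, 0, 0, 0, -1], [0, 0, 0, 0, 0, 0, -1]]}}

```text
clock: 6.03
tcp_pos: [505.3, 280.8, 72.6]
orientation: [[-0.994, 0.081, -0.073], [0.08, 0.997, 0.006], [0.073, 0.0, -0.997]]
force: [-0.4, 1.5, 1.9]
grip_width: 15.6
```

Run:
```python
from h import *
s=st(); o=[]
for c,(x,y) in dict(top=(168,185),side=(310,240)).items():
    im=snap(c); o.append(cv2.resize(im[y-50:y+50,x-50:x+50],None,fx=4,fy=4,interpolation=cv2.INTER_CUBIC))
cv2.imwrite('pics/c2.png',o[1])
```

```text
t 6.03 tcp [505.3 280.8  72.6] F [-0.4  1.5  1.9] grip 15.6
[[-0.994, 0.081, -0.073], [0.08, 0.997, 0.006], [0.073, 0.0, -0.997]]
```

View pics/c2.png

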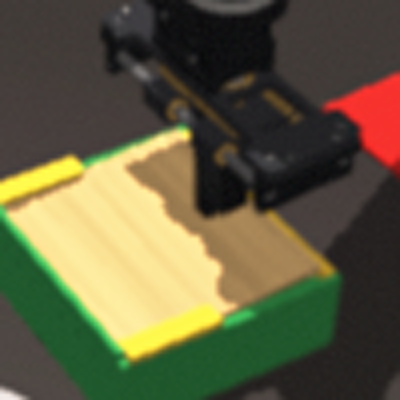

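The front is raised (the yellow lip at (295,255) is mostly hidden) and the forces are low. Now I slide along the lid plane, which is tool +x.

>>> {"api": "servo_tool", "payload": {"moves": [[0.1, 0, 0, 0, 0, 0, -1], [0.1, 0, 0, 0, 0, 0, -1], [0.1, 0, 0, 0, 0, 0, -1], [0.1, 0, 0, 0, 0, 0, -1], [0.1, 0, 0, 0, 0, 0, -1], [0.1, 0, 0, 0, 0, 0, -1], [0, 0, 0, 0, 0, 0, -1]]}}

```text
clock: 6.72
tcp_pos: [479.7, 282.7, 74.2]
orientation: [[-0.994, 0.08, -0.075], [0.079, 0.997, 0.006], [0.075, -0.0, -0.997]]
force: [0.2, -0.8, -1.8]
grip_width: 15.4
```

>>> {"api": "servo_tool", "payload": {"moves": [[0.12, 0, 0, 0, 0, 0, -1], [0.12, 0, 0, 0, 0, 0, -1], [0.12, 0, 0, 0, 0, 0, -1], [0.12, 0, 0, 0, 0, 0, -1], [0.12, 0, 0, 0, 0, 0, -1], [0.12, 0, 0, 0, 0, 0, -1], [0.12, 0, 0, 0, 0, 0, -1], [0.12, 0, 0, 0, 0, 0, -1], [0.12, 0, 0, 0, 0, 0, -1], [0.12, 0, 0, 0, 0, 0, -1], [0.12, 0, 0, 0, 0, 0, -1], [0.12, 0, 0, 0, 0, 0, -1], [0.12, 0, 0, 0, 0, 0, -1], [0, 0, 0, 0, 0, 0, -1]]}}

```text
clock: 7.88
tcp_pos: [418.0, 287.9, 79.0]
orientation: [[-0.994, 0.08, -0.074], [0.079, 0.997, 0.006], [0.074, 0.0, -0.997]]
force: [-0.4, 0.3, -1.0]
grip_width: 15.6
```

Run:
```python
from h import *
s=st(); plan((s['tcp_pos'][0],s['tcp_pos'][1],150),-.08,n=8)
plan((430,80,150),-.08,n=10)
snap('side','c3.png',(240,170,400,310),4)
```

```text
t 7.88 tcp [418.  287.9  79. ] F [-0.4  0.3 -1. ] grip 15.6
[[-0.994, 0.08, -0.074], [0.079, 0.997, 0.006], [0.074, 0.0, -0.997]]
shift units [ 0.131  0.    -1.77 ] /n [ 0.016  0.    -0.221] | turn units [ 0.     -0.0236  0.0001] /n [ 0.    -0.003  0.   ] max shift mm 70.79139784522333
shift units [-0.579 -5.156 -1.823] /n [-0.058 -0.516 -0.182] | turn units [ 0.     -0.0236  0.0001] /n [ 0.     -0.0024  0.    ] max shift mm 206.22926185333773
```

View pics/c3.png

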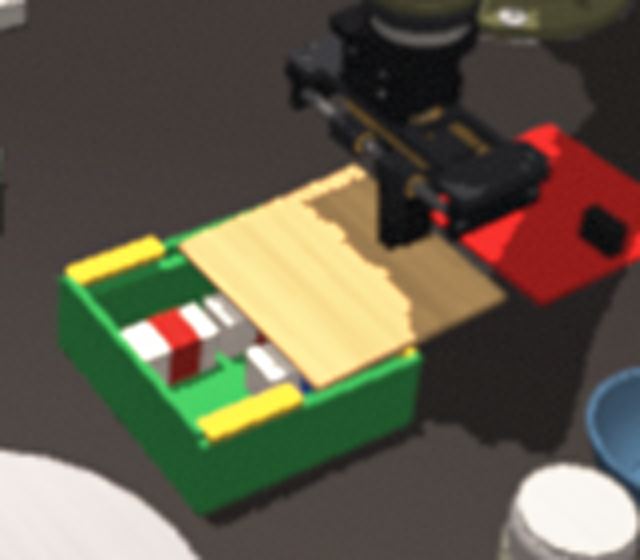

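The lid is out of the rails. Cartons are visible: red at (175,345), and others at (225,325) and (270,365). Lift.

>>> {"api": "servo_tool", "payload": {"moves": [[0.016, 0, -0.22, 0, 0, 0, -1], [0.016, 0, -0.22, 0, 0, 0, -1], [0.016, 0, -0.22, 0, 0, 0, -1], [0.016, 0, -0.22, 0, 0, 0, -1], [0.016, 0, -0.22, 0, 0, 0, -1], [0.016, 0, -0.22, 0, 0, 0, -1], [0.016, 0, -0.22, 0, 0, 0, -1], [0.016, 0, -0.22, 0, 0, 0, -1], [0, 0, 0, 0, -0.0059, 0, -1], [0, 0, 0, 0, -0.0059, 0, -1], [0, 0, 0, 0, -0.0059, 0, -1], [0, 0, 0, 0, -0.0059, 0, -1], [0, 0, 0, 0, 0, 0, -1]]}}

```text
clock: 9.02
tcp_pos: [417.8, 287.7, 149.1]
orientation: [[-0.997, 0.079, 0.001], [0.079, 0.997, -0.001], [-0.001, -0.0, -1.0]]
force: [-0.2, 0.4, -0.9]
grip_width: 15.8
```

Run:
```python
from h import *
s=st(); plan((432,75,150),-.08,n=14)
plan((432,75,30),-.08,n=14)
```

```text
t 9.02 tcp [417.8 287.7 149.1] F [-0.2  0.4 -0.9] grip 15.8
[[-0.997, 0.079, 0.001], [0.079, 0.997, -0.001], [-0.001, -0.0, -1.0]]
shift units [-0.773 -5.274 -0.02 ] /n [-0.055 -0.377 -0.001] | turn units [-0.0002  0.0003  0.0004] /n [-0.  0.  0.] max shift mm 210.95525948148247
shift units [-0.77  -5.272  2.98 ] /n [-0.055 -0.377  0.213] | turn units [-0.0002  0.0003  0.0004] /n [-0.  0.  0.] max shift mm 210.89567182546824
```

>>> {"api": "servo_tool", "payload": {"moves": [[-0.03, -0.345, 0, 0, 0, 0, -1], [-0.03, -0.345, 0, 0, 0, 0, -1], [-0.03, -0.345, 0, 0, 0, 0, -1], [-0.03, -0.345, 0, 0, 0, 0, -1], [-0.03, -0.345, 0, 0, 0, 0, -1], [-0.03, -0.345, 0, 0, 0, 0, -1], [-0.03, -0.345, 0, 0, 0, 0, -1], [-0.03, -0.345, 0, 0, 0, 0, -1], [-0.03, -0.345, 0, 0, 0, 0, -1], [-0.03, -0.345, 0, 0, 0, 0, -1], [-0.03, -0.345, 0, 0, 0, 0, -1], [-0.03, -0.345, 0, 0, 0, 0, -1], [-0.03, -0.345, 0, 0, 0, 0, -1], [-0.03, -0.345, 0, 0, 0, 0, -1], [0, 0, 0.4, 0, 0, 0, -1], [0, 0, 0.4, 0, 0, 0, -1], [0, 0, 0.4, 0, 0, 0, -1], [0, 0, 0.4, 0, 0, 0, -1], [0, 0, 0.4, 0, 0, 0, -1], [0, 0, 0, 0, 0, 0, -1]]}}

```text
clock: 10.68
tcp_pos: [418.8, 92.6, 67.5]
orientation: [[-0.997, 0.08, -0.003], [0.08, 0.997, -0.001], [0.002, -0.002, -1.0]]
force: [0.3, 0.7, -1.0]
grip_width: 15.7
```

Run:
```python
from h import *
s=st(); snap('side','c4.png',(210,130,410,280),3)
```

```text
t 10.68 tcp [418.8  92.6  67.5] F [ 0.3  0.7 -1. ] grip 15.7
[[-0.997, 0.08, -0.003], [0.08, 0.997, -0.001], [0.002, -0.002, -1.0]]
```

View pics/c4.png

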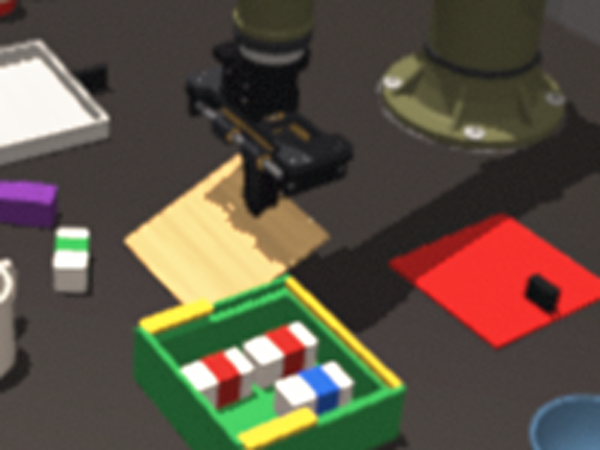

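The box holds three cartons (red at (215,378), red at (280,350), blue at (315,390)), and the lid hangs level at (230,225). Set the lid down.

>>> {"api": "servo_tool", "payload": {"moves": [[0, 0, 0.3, 0, 0, 0, -1], [0, 0, 0.3, 0, 0, 0, -1], [0, 0, 0.3, 0, 0, 0, -1], [0, 0, 0.2, 0, 0, 0, -1], [0, 0, 0.08, 0, 0, 0, -1], [0, 0, 0.05, 0, 0, 0, -1], [0, 0, 0.05, 0, 0, 0, -1], [0, 0, 0, 0, 0, 0, -1]]}}

```text
clock: 11.4
tcp_pos: [420.9, 93.7, 18.7]
orientation: [[-0.997, 0.081, 0.002], [0.081, 0.997, 0.0], [-0.002, 0.0, -1.0]]
force: [-1.5, -0.3, 1.0]
grip_width: 16.0
```

>>> {"api": "servo_tool", "payload": {"moves": [[0, 0, 0.05, 0, 0, 0, -1], [0, 0, 0.05, 0, 0, 0, -1], [0, 0, 0, 0, 0, 0, -1]]}}

```text
clock: 11.65
tcp_pos: [420.9, 93.8, 15.0]
orientation: [[-0.997, 0.08, 0.001], [0.08, 0.997, 0.0], [-0.001, 0.0, -1.0]]
force: [-2.3, -0.2, 6.2]
grip_width: 15.7
```

>>> {"api": "servo_tool", "payload": {"moves": [[0, 0, 0, 0, 0, 0, -0.5], [0, 0, 0, 0, 0, 0, -0.3], [0, 0, 0, 0, 0, 0, -0.1], [0, 0, 0, 0, 0, 0, 0], [0, 0, 0, 0, 0, 0, 0], [0, 0, -0.3, 0, 0, 0, 0], [0, 0, -0.5, 0, 0, 0, 0], [0, 0, -0.5, 0, 0, 0, 0], [0, 0, -1, 0, 0, 0, 0], [0, 0, -1, 0, 0, 0, 0], [0, 0, -1, 0, 0, 0, 0], [0, 0, 0, 0, 0, 0, 0]]}}

```text
clock: 12.65
tcp_pos: [424.9, 94.9, 194.2]
orientation: [[-0.997, 0.081, 0.013], [0.081, 0.997, 0.005], [-0.013, 0.006, -1.0]]
force: [1.2, 0.4, 0.2]
grip_width: 43.6
```

```bash
cat > d.py <<'E'
from fit import *
s=st(); im={c:snap(c) for c in('top','side')}
H={c:hsv(im[c]) for c in im}
big={c:cv2.resize(im[c],None,fx=4,fy=4,interpolation=cv2.INTER_CUBIC) for c in im}
def ov(P):
    for c in big: cv2.polylines(big[c],[cv2.convexHull(((proj(c,P)+.5)*4).astype(np.int32))],1,(255,0,255),1)
for n in ['pack0','pack1','pack4']:
  for c in ['top','side']:
    for r in nets.search_frame(n,c)[:4]:
        if r['conf']>.25: print(n,c,round(r['conf'],2),np.round(r['at'],0),proj(c,r['at']).round(0)[0])
mf=lambda h,s,v:(v>90)&((h<90)|(s<40))
m={c:roi(mf(*H[c]),c,(600,12),14,17) for c in im}
for cs in (('top',),('side',)):
    p,i=fit({c:m[c] for c in cs},600,12,.94,64,32,0,34); print('pack4',cs,p.round(3),round(i,3)); ov(pts(*p,64,32,0,34))
E
cat > e.py <<'E'
from d import *
cv2.imwrite('pics/d1.png',np.hstack([big['top'][560:860,560:900],big['side'][840:1140,1040:1440]]))
E
python3 e.py
```

```text
t 12.65 tcp [424.9  94.9 194.2] F [1.2 0.4 0.2] grip 43.6
[[-0.997, 0.081, 0.013], [0.081, 0.997, 0.005], [-0.013, 0.006, -1.0]]
pack0 top 0.7 [596. 242.  38.] [184. 165.]
pack0 top 0.65 [528. 306.  38.] [164. 185.]
pack0 top 0.65 [586. -98.  32.] [286. 168.]
pack0 top 0.56 [592.   8.  37.] [254. 166.]
pack0 side 0.93 [523. 260.  36.] [305. 248.]
pack0 side 0.81 [530. 316.  38.] [316. 260.]
pack0 side 0.73 [588. 258.  43.] [286. 255.]
pack0 side 0.67 [596. -90.  27.] [218. 198.]
pack1 top 0.7 [596. 242.  38.] [184. 165.]
pack1 top 0.65 [528. 306.  38.] [164. 185.]
pack1 top 0.65 [586. -98.  32.] [286. 168.]
pack1 top 0.56 [592.   8.  37.] [254. 166.]
pack1 side 0.93 [523. 260.  36.] [305. 248.]
pack1 side 0.81 [530. 316.  38.] [316. 260.]
pack1 side 0.73 [588. 258.  43.] [286. 255.]
pack1 side 0.67 [596. -90.  27.] [218. 198.]
pack4 top 0.7 [596. 242.  38.] [184. 165.]
pack4 top 0.65 [528. 306.  38.] [164. 185.]
pack4 top 0.65 [586. -98.  32.] [286. 168.]
pack4 top 0.56 [592.   8.  37.] [254. 166.]
pack4 side 0.93 [523. 260.  36.] [305. 248.]
pack4 side 0.81 [530. 316.  38.] [316. 260.]
pack4 side 0.73 [588. 258.  43.] [286. 255.]
pack4 side 0.67 [596. -90.  27.] [218. 198.]
pack4 ('top',) [600.935  13.358   0.965] 0.942
pack4 ('side',) [597.318   4.132   0.895] 0.914
```

View pics/d1.png

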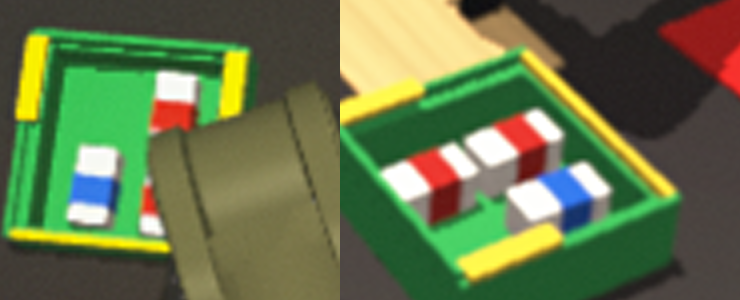

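Run:
```python
from fit import *
s=st(); print(np.round(s['joint_pos'],2))
plan((600,11,160),.95,n=10); plan((600,11,160),.95-np.pi,n=20)
```

```text
t 13.05 tcp [419.5  93.3 184.9] F [ 0.1 -0.1 -0.4] grip 43.7
[[-0.997, 0.08, -0.002], [0.08, 0.997, -0.001], [0.002, -0.001, -1.0]]
[-0.6  -0.14  0.3   2.02  0.04  1.26  1.17]
shift units [-4.665 -1.687  0.617] /n [-0.467 -0.169  0.062] | turn units [-1.00e-04 -8.00e-04 -3.28e-01] /n [-0.     -0.0001 -0.0328] max shift mm 186.60594503625956
shift units [-4.665 -1.687  0.617] /n [-0.233 -0.084  0.031] | turn units [-9.00e-04  1.00e-04  6.72e-01] /n [-0.      0.      0.0336] max shift mm 186.60594503625956
```

>>> {"api": "servo_tool", "payload": {"moves": [[-0.467, -0.169, 0.06, 0, 0, 0, 0.2], [-0.467, -0.169, 0.06, 0, 0, 0, 0.2], [-0.467, -0.169, 0.06, 0, 0, 0, 0.2], [-0.467, -0.169, 0.06, 0, 0, 0, 0.2], [-0.467, -0.169, 0.06, 0, 0, 0, 0.2], [-0.467, -0.169, 0.06, 0, 0, 0, 0.2], [-0.467, -0.169, 0.06, 0, 0, 0, 0.2], [-0.467, -0.169, 0.06, 0, 0, 0, 0.2], [-0.467, -0.169, 0.06, 0, 0, 0, 0.2], [-0.467, -0.169, 0.06, 0, 0, 0, 0.2], [0, 0, 0, 0, 0, 0.0395, 0.2], [0, 0, 0, 0, 0, 0.0395, 0.2], [0, 0, 0, 0, 0, 0.0395, 0.2], [0, 0, 0, 0, 0, 0.0395, 0.2], [0, 0, 0, 0, 0, 0.0395, 0.2], [0, 0, 0, 0, 0, 0.0395, 0.2], [0, 0, 0, 0, 0, 0.0395, 0.2], [0, 0, 0, 0, 0, 0.0395, 0.2], [0, 0, 0, 0, 0, 0.0395, 0.2], [0, 0, 0, 0, 0, 0.0395, 0.2]]}}

```text
clock: 14.72
tcp_pos: [600.5, 11.2, 161.3]
orientation: [[-0.241, 0.971, -0.001], [0.971, 0.241, -0.001], [-0.0, -0.001, -1.0]]
force: [-0.5, -0.5, 0.5]
grip_width: 52.2
```

>>> {"api": "servo_tool", "payload": {"moves": [[0, 0, 0, 0, 0, 0.0395, 0.2], [0, 0, 0, 0, 0, 0.0395, 0.2], [0, 0, 0, 0, 0, 0.0395, 0.2], [0, 0, 0, 0, 0, 0.0395, 0.2], [0, 0, 0, 0, 0, 0.0395, 0.2], [0, 0, 0, 0, 0, 0.0395, 0.2], [0, 0, 0, 0, 0, 0.0395, 0.2], [0, 0, 0, 0, 0, 0, 0.2], [0, 0, 0, 0, 0, 0, 0.2]]}}

```text
clock: 15.47
tcp_pos: [600.7, 11.3, 161.6]
orientation: [[0.578, 0.816, -0.001], [0.816, -0.578, -0.001], [-0.001, -0.0, -1.0]]
force: [-0.1, -0.1, -0.6]
grip_width: 52.2
```

```bash
cat > g.py <<'E'
from fit import *
s=st(); print(np.round(s['joint_pos'],2))
im={c:snap(c) for c in('top','side')}
H={c:hsv(im[c]) for c in im}
mf=lambda h,s,v:(v>90)&((h<90)|(s<40))
m=roi(mf(*H['side']),'side',(599,8),14,17)
p,i=fit({'side':m},597,6,.95,64,32,0,34); print('pack4 side',p.round(3),round(i,3),'(start 596.8,3.8,.9)')
# box cartons from the top (white, red or blue on green), prism 5..39
h,ss,v=H['top']; w=((ss<70)&(v>120))|(((h<10)|(h>170))&(ss>120)&(v>90))|((h>100)&(h<130)&(ss>120)&(v>90))
for n,xy in dict(redrear=(590,247),redfront=(520,253),blue=(522,308)).items():
    m=roi(w,'top',xy,15,22); m&=cv2.resize(np.ones((1,1)),(512,384))>0
    print(n,m.sum(), *[q for q in fit({'top':m},*xy,-.08,64,32,5,39)])
plan((600,11,60),.95-np.pi,n=6)
E
python3 g.py
```

```text
t 15.47 tcp [600.7  11.3 161.6] F [-0.1 -0.1 -0.6] grip 52.2
[[0.578, 0.816, -0.001], [0.816, -0.578, -0.001], [-0.001, -0.0, -1.0]]
[-0.68  0.31  0.75  1.68 -0.22  1.24 -0.5 ]
pack4 side [596.542   4.249   0.919] 0.919 (start 596.8,3.8,.9)
redrear 276 [ 5.86730672e+02  2.46981539e+02 -1.06557116e-01] 0.7569502948609941
redfront 291 [ 5.38245080e+02  2.50706557e+02 -4.08049487e-02] 0.7419420231096696
blue 221 [ 5.29150417e+02  3.11876786e+02 -1.37446767e-01] 0.8751238850346879
shift units [-0.017 -0.015  2.55 ] /n [-0.003 -0.002  0.425] | turn units [0.     0.0001 0.0014] /n [0.     0.     0.0002] max shift mm 101.9926757480093
```

>>> {"api": "servo_tool", "payload": {"moves": [[0, 0, 0.42, 0, 0, 0, 0.2], [0, 0, 0.42, 0, 0, 0, 0.2], [0, 0, 0.42, 0, 0, 0, 0.2], [0, 0, 0.42, 0, 0, 0, 0.2], [0, 0, 0.42, 0, 0, 0, 0.2], [0, 0, 0.42, 0, 0, 0, 0.2], [0, 0, 0.42, 0, 0, 0, 0.2], [0, 0, 0.42, 0, 0, 0, 0.2], [0, 0, 0.3, 0, 0, 0, 0.2], [0, 0, 0.1, 0, 0, 0, 0.2], [0, 0, 0, 0, 0, 0, 0], [0, 0, 0, 0, 0, 0, -0.15], [0, 0, 0, 0, 0, 0, -0.3], [0, 0, 0, 0, 0, 0, -1], [0, 0, 0, 0, 0, 0, -1], [0, 0, 0, 0, 0, 0, -1], [0, 0, 0, 0, 0, 0, -1]]}}

```text
clock: 16.98
tcp_pos: [601.9, 11.3, 13.1]
orientation: [[0.58, 0.814, 0.002], [0.814, -0.58, 0.001], [0.002, 0.001, -1.0]]
force: [-1.3, 0.4, 6.5]
grip_width: 31.5
```

>>> {"api": "servo_tool", "payload": {"moves": [[0, 0, -0.2, 0, 0, 0, -1], [0, 0, -0.4, 0, 0, 0, -1], [0, 0, -0.4, 0, 0, 0, -1], [0, 0, -0.4, 0, 0, 0, -1], [0, 0, -0.4, 0, 0, 0, -1], [0, 0, -0.4, 0, 0, 0, -1], [0, 0, -0.4, 0, 0, 0, -1], [0, 0, -0.4, 0, 0, 0, -1], [0, 0, 0, 0, 0, 0, -1], [0, 0, 0, 0, 0, 0, -1]]}}

```text
clock: 17.82
tcp_pos: [601.6, 11.2, 132.7]
orientation: [[0.581, 0.814, 0.002], [0.814, -0.581, 0.0], [0.002, 0.002, -1.0]]
force: [-0.2, 0.5, -1.4]
grip_width: 32.0
```

```bash
cat > t.py <<'E'
from fit import *
s=st(); im={c:snap(c) for c in('top','side')}
H={c:hsv(im[c]) for c in im}
def fl(c,xy,r):
    h,ss,v=H[c]; return roi((ss<60)&(v>100),c,xy,r,13)
T=None
for c in('top','side'):
    p,i=fit({c:fl(c,(486,-299),55)},486,-299,-.147,158,208,0,26); print('tray',c,p.round(3),round(i,3))
    T=p if T is None else T
tray=np.array([T[0]-.5,T[1]-2,T[2]])
def slot(i,j): 
    a=tray[2]; return tray[:2]+np.array([[np.cos(a),-np.sin(a)],[np.sin(a),np.cos(a)]])@[i*36,j*45]
E
python3 - <<'E'
from t import *
print(slot(-1,1)); plan((*slot(-1,1),150),tray[2]-np.pi,n=12)
# held pack: side silhouette at z centre = tcp z + 17-13
z=s['tcp_pos'][2]+4; h,ss,v=H['side']; m=roi((v>80)&((h<90)|(ss<40)),'side',s['tcp_pos'][:2],18,z)
cv2.imwrite('pics/e1.png',cv2.resize(im['side'][120:300,150:310],None,fx=4,fy=4,interpolation=cv2.INTER_CUBIC)[:600])
E
```

```text
t 17.82 tcp [601.6  11.2 132.7] F [-0.2  0.5 -1.4] grip 32.0
[[0.581, 0.814, 0.002], [0.814, -0.581, 0.0], [0.002, 0.002, -1.0]]
tray top [ 4.87017e+02 -2.97691e+02 -1.46000e-01] 0.97
tray side [ 4.88075e+02 -3.07880e+02 -1.78000e-01] 0.576
[ 457.44002923 -249.93594922]
shift units [-7.392  0.881 -0.471] /n [-0.616  0.073 -0.039] | turn units [-1.000e-04  3.000e-04  3.493e-01] /n [-0.      0.      0.0291] max shift mm 295.67991154083836
```

View pics/e1.png

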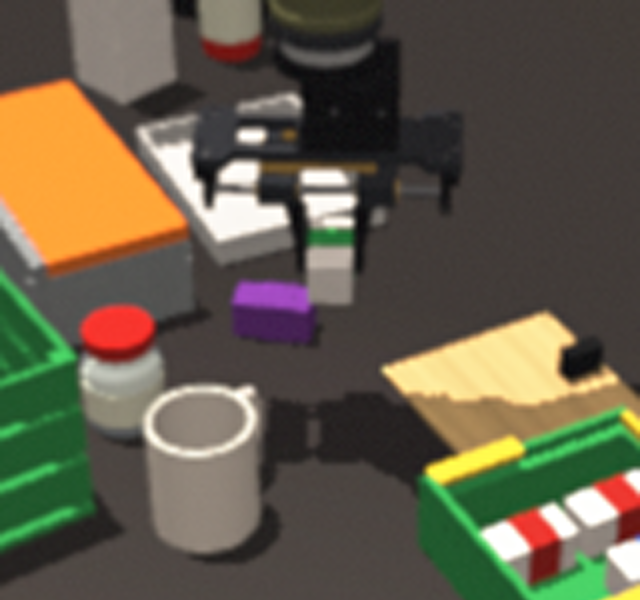

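pack4 is held by its green band at (330,237), the lid lies flat at (510,380), and the tray has not moved. Carry it to the front-left slot.

>>> {"api": "servo_tool", "payload": {"moves": [[-0.616, 0.073, -0.039, 0, 0, 0, -1], [-0.616, 0.073, -0.039, 0, 0, 0, -1], [-0.616, 0.073, -0.039, 0, 0, 0, -1], [-0.616, 0.073, -0.039, 0, 0, 0, -1], [-0.616, 0.073, -0.039, 0, 0, 0, -1], [-0.616, 0.073, -0.039, 0, 0, 0, -1], [-0.616, 0.073, -0.039, 0, 0, 0, -1], [-0.616, 0.073, -0.039, 0, 0, 0, -1], [-0.616, 0.073, -0.039, 0, 0, 0, -1], [-0.616, 0.073, -0.039, 0, 0, 0, -1], [-0.616, 0.073, -0.039, 0, 0, 0, -1], [-0.616, 0.073, -0.039, 0, 0, 0, -1], [0, 0, 0, 0, 0, 0.0388, -1], [0, 0, 0, 0, 0, 0.0388, -1], [0, 0, 0, 0, 0, 0.0388, -1], [0, 0, 0, 0, 0, 0.0388, -1], [0, 0, 0, 0, 0, 0.0388, -1], [0, 0, 0, 0, 0, 0.0388, -1], [0, 0, 0, 0, 0, 0.0388, -1], [0, 0, 0, 0, 0, 0.0388, -1]]}}

```text
clock: 19.58
tcp_pos: [457.1, -249.5, 149.5]
orientation: [[1.0, -0.03, -0.002], [-0.03, -1.0, 0.0], [-0.002, -0.0, -1.0]]
force: [0.5, 0.3, -0.9]
grip_width: 31.6
```

>>> {"api": "servo_tool", "payload": {"moves": [[0, 0, 0, 0, 0, 0.0388, -1], [0, 0, 0.5, 0, 0, 0, -1], [0, 0, 0.5, 0, 0, 0, -1], [0, 0, 0, 0, 0, 0, -1], [0, 0, 0, 0, 0, 0, -1]]}}

```text
clock: 20.0
tcp_pos: [456.5, -249.5, 109.4]
orientation: [[0.989, -0.146, -0.003], [-0.146, -0.989, 0.0], [-0.003, 0.0, -1.0]]
force: [0.8, 0.1, -0.9]
grip_width: 31.4
```

Run:
```python
from h import *
s=st(); print(np.round(s['joint_pos'],2)); plan((457.5,-250,40),-.146-np.pi,n=5)
```

```text
t 20.0 tcp [ 456.5 -249.5  109.4] F [ 0.8  0.1 -0.9] grip 31.4
[[0.989, -0.146, -0.003], [-0.146, -0.989, 0.0], [-0.003, 0.0, -1.0]]
[-0.49  0.21  1.04  1.94 -0.2   1.11 -1.08]
shift units [0.032 0.008 1.734] /n [0.006 0.002 0.347] | turn units [ 0.0001  0.001  -0.    ] /n [ 0.      0.0002 -0.    ] max shift mm 69.36427045183572
```

>>> {"api": "servo_tool", "payload": {"moves": [[0.016, 0, 0.4, 0, 0, 0, -1], [0.016, 0, 0.4, 0, 0, 0, -1], [0, 0, 0.4, 0, 0, 0, -1], [0, 0, 0.4, 0, 0, 0, -1], [0, 0, 0.4, 0, 0, 0, -1], [0, 0, 0.15, 0, 0, 0, -1], [0, 0, 0.07, 0, 0, 0, -1], [0, 0, 0.05, 0, 0, 0, -1], [0, 0, 0, 0, 0, 0, -1]]}}

```text
clock: 20.75
tcp_pos: [460.0, -250.4, 20.6]
orientation: [[0.989, -0.145, 0.002], [-0.145, -0.989, -0.0], [0.002, 0.0, -1.0]]
force: [-0.7, 0.4, -0.4]
grip_width: 31.5
```

>>> {"api": "servo_tool", "payload": {"moves": [[-0.03, 0, 0.06, 0, 0, 0, -1], [0, 0, 0.05, 0, 0, 0, -1], [0, 0, 0, 0, 0, 0, -1], [0, 0, 0, 0, 0, 0, -0.1], [0, 0, 0, 0, 0, 0, 0.1], [0, 0, 0, 0, 0, 0, 0.1], [0, 0, -0.1, 0, 0, 0, 0.1], [0, 0, -0.4, 0, 0, 0, 0.1], [0, 0, -0.4, 0, 0, 0, 0], [0, 0, -0.8, 0, 0, 0, 0], [0, 0, -0.8, 0, 0, 0, 0], [0, 0, -0.8, 0, 0, 0, 0], [0, 0, 0, 0, 0, 0, 0]]}}

```text
clock: 21.83
tcp_pos: [461.4, -252.2, 153.3]
orientation: [[0.989, -0.146, 0.01], [-0.146, -0.989, -0.002], [0.011, 0.0, -1.0]]
force: [1.0, -0.7, -0.5]
grip_width: 43.6
```

```bash
cat > boxp.py <<'E'
from fit import *
im=snap('top'); h,ss,v=hsv(im)
def comp(xy,r=13,vmin=110):
    w=((ss<70)&(v>vmin))|(((h<10)|(h>170))&(ss>120)&(v>90))|((h>100)&(h<130)&(ss>120)&(v>80)); return roi(w,'top',xy,r,22)
if __name__=='__main__':
    s=st()
    for n,xy in dict(redrear=(590,247),redfront=(521,252),blue=(525,308)).items():
        m=comp(xy); ys,xs=np.nonzero(m); print(n,m.sum(),xs.min(),xs.max(),ys.min(),ys.max(),*fit({'top':m},*xy,-.08,64,32,5,39))
    # whole tray slot check
    cv2.imwrite('pics/f1.png',np.hstack([cv2.resize(im[140:215,140:215],None,fx=5,fy=5,interpolation=cv2.INTER_CUBIC),cv2.resize(im[160:235,305:385],None,fx=5,fy=5,interpolation=cv2.INTER_CUBIC)]))
E
python3 boxp.py
```

```text
t 21.88 tcp [ 460.3 -251.   150.7] F [ 0.5  0.2 -0.2] grip 43.6
[[0.989, -0.145, 0.007], [-0.145, -0.989, -0.001], [0.007, -0.001, -1.0]]
redrear 252 177 189 157 180 [ 5.90109092e+02  2.47152374e+02 -8.11589947e-02] 0.8250401284109149
redfront 270 175 187 175 199 [ 5.29192678e+02  2.52146057e+02 -1.05449964e-01] 0.7866868381240545
blue 228 157 170 176 196 [ 5.28465194e+02  3.11295990e+02 -1.05666828e-01] 0.8958538993089832
```

View pics/f1.png

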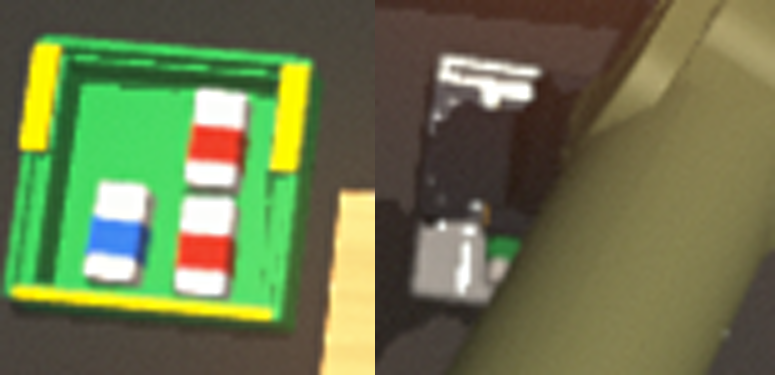

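Tray crop: pack4 lies flat in the front-left slot at (455,260). Box crop: blue at (117,230), reds at (217,138) and (205,245). Going for the blue one.

Run:
```python
from h import *
s=st(); print(np.round(s['joint_pos'],2)); plan((528.5,310,150),-.09-np.pi,n=18)
```

```text
t 21.88 tcp [ 460.3 -251.   150.7] F [ 0.5  0.2 -0.2] grip 43.6
[[0.989, -0.145, 0.007], [-0.145, -0.989, -0.001], [0.007, -0.001, -1.0]]
[-0.54  0.15  1.08  1.89 -0.15  1.18 -1.13]
shift units [ -0.346 -14.123   0.022] /n [-0.019 -0.785  0.001] | turn units [-0.0001 -0.0024 -0.0176] /n [-0.     -0.0001 -0.001 ] max shift mm 564.9109767970525
```

>>> {"api": "servo_tool", "payload": {"moves": [[-0.019, -0.785, 0, 0, 0, 0, 0], [-0.019, -0.785, 0, 0, 0, 0, 0], [-0.019, -0.785, 0, 0, 0, 0, 0], [-0.019, -0.785, 0, 0, 0, 0, 0], [-0.019, -0.785, 0, 0, 0, 0, 0], [-0.019, -0.785, 0, 0, 0, 0, 0], [-0.019, -0.785, 0, 0, 0, 0, 0], [-0.019, -0.785, 0, 0, 0, 0, 0], [-0.019, -0.785, 0, 0, 0, 0, 0], [-0.019, -0.785, 0, 0, 0, 0, 0], [-0.019, -0.785, 0, 0, 0, 0, 0], [-0.019, -0.785, 0, 0, 0, 0, 0], [-0.019, -0.785, 0, 0, 0, 0, 0], [-0.019, -0.785, 0, 0, 0, 0, 0], [-0.019, -0.785, 0, 0, 0, 0, 0], [-0.019, -0.785, 0, 0, 0, 0, 0], [-0.019, -0.785, 0, 0, 0, 0, 0], [-0.019, -0.785, 0, 0, 0, 0, 0], [0, 0, 0, 0, -0.0024, -0.0176, 0], [0, 0, 0, 0, 0, 0, 0]]}}

```text
clock: 23.55
tcp_pos: [525.3, 313.2, 145.5]
orientation: [[0.996, -0.085, -0.009], [-0.085, -0.996, -0.001], [-0.009, 0.002, -1.0]]
force: [-0.4, -0.8, -0.2]
grip_width: 43.6
```

Run:
```python
from h import *
s=st(); print(np.round(s['joint_pos'],2)); plan((528.5,310,18),-.09-np.pi,n=10)
```

```text
t 23.55 tcp [525.3 313.2 145.5] F [-0.4 -0.8 -0.2] grip 43.6
[[0.996, -0.085, -0.009], [-0.085, -0.996, -0.001], [-0.009, 0.002, -1.0]]
[-1.1   0.33  0.64  1.66 -0.21  1.22 -2.07]
shift units [0.115 0.067 3.186] /n [0.012 0.007 0.319] | turn units [0.0007 0.0029 0.0016] /n [0.0001 0.0003 0.0002] max shift mm 127.42264333309633
```

>>> {"api": "servo_tool", "payload": {"moves": [[0, 0, 0, 0, 0, 0, 0], [0, 0, 0, 0, 0, 0, 0], [0, 0, 0.4, 0, 0, 0, 0], [0, 0, 0.4, 0, 0, 0, 0], [0, 0, 0.4, 0, 0, 0, 0], [0, 0, 0.4, 0, 0, 0, 0], [0, 0, 0.4, 0, 0, 0, 0], [0, 0, 0, 0, 0, 0, 0], [0, 0, 0, 0, 0, 0, 0]]}}

```text
clock: 24.3
tcp_pos: [525.7, 309.8, 67.2]
orientation: [[0.996, -0.093, -0.008], [-0.093, -0.996, -0.0], [-0.008, 0.001, -1.0]]
force: [0.4, -0.3, -0.2]
grip_width: 43.1
```

Run:
```python
from h import *
s=st(); plan((528.5,310,18),-.09-np.pi,n=5)
```

```text
t 24.3 tcp [525.7 309.8  67.2] F [ 0.4 -0.3 -0.2] grip 43.1
[[0.996, -0.093, -0.008], [-0.093, -0.996, -0.0], [-0.008, 0.001, -1.0]]
shift units [ 0.079 -0.014  1.229] /n [ 0.016 -0.003  0.246] | turn units [ 0.0003  0.0026 -0.0009] /n [ 0.0001  0.0005 -0.0002] max shift mm 49.15703565515546
```

>>> {"api": "servo_tool", "payload": {"moves": [[0.079, -0.014, 0, 0, 0.0026, 0, 0], [0, 0, 0.25, 0, 0, 0, 0], [0, 0, 0.25, 0, 0, 0, 0], [0, 0, 0.25, 0, 0, 0, 0], [0, 0, 0.25, 0, 0, 0, 0], [0, 0, 0.23, 0, 0, 0, 0], [0, 0, 0, 0, 0, 0, 0], [0, 0, 0, 0, 0, 0, -0.1], [0, 0, 0, 0, 0, 0, -0.2], [0, 0, 0, 0, 0, 0, -0.3], [0, 0, 0, 0, 0, 0, -1], [0, 0, 0, 0, 0, 0, -1], [0, 0, 0, 0, 0, 0, -1], [0, 0, 0, 0, 0, 0, -1]]}}

```text
clock: 25.47
tcp_pos: [529.7, 311.7, 18.9]
orientation: [[0.996, -0.09, 0.002], [-0.09, -0.996, 0.001], [0.002, -0.001, -1.0]]
force: [-0.8, -0.5, 1.2]
grip_width: 31.5
```

>>> {"api": "servo_tool", "payload": {"moves": [[0, 0, -0.2, 0, 0, 0, -1], [0, 0, -0.4, 0, 0, 0, -1], [0, 0, -0.4, 0, 0, 0, -1], [0, 0, -0.4, 0, 0, 0, -1], [0, 0, -0.5, 0, 0, 0, -1], [0, 0, -0.5, 0, 0, 0, -1], [0, 0, -0.5, 0, 0, 0, -1], [0, 0, -0.4, 0, 0, 0, -1], [0, 0, 0, 0, 0, 0, -1], [0, 0, 0, 0, 0, 0, -1]]}}

```text
clock: 26.3
tcp_pos: [529.4, 312.0, 151.1]
orientation: [[0.996, -0.09, 0.002], [-0.09, -0.996, 0.002], [0.002, -0.002, -1.0]]
force: [-0.1, 0.6, -1.3]
grip_width: 31.9
```

```bash
cat > u.py <<'E'
from t import *
h,ss,v=H['top']
for k in((1,-1),(1,1),(-1,-1)): print(k,slot(*k).round(1))
E
python3 - <<'E'
from u import *
plan((*slot(1,-1),152),-.146-np.pi,n=19)
E
```

```text
t 26.3 tcp [529.4 312.  151.1] F [-0.1  0.6 -1.3] grip 31.9
[[0.996, -0.09, 0.002], [-0.09, -0.996, 0.002], [0.002, -0.002, -1.0]]
tray top [ 4.87486e+02 -2.97661e+02 -1.49000e-01] 0.945
tray side [ 4.82021e+02 -3.05710e+02 -1.45000e-01] 0.924
(1, -1) [ 515.9 -349.5]
(1, 1) [ 529.3 -260.5]
(-1, -1) [ 444.7 -338.8]
shift units [ 1.181 16.483 -0.058] /n [ 0.062  0.868 -0.003] | turn units [0.0003 0.0001 0.0178] /n [0.     0.     0.0009] max shift mm 659.3088132322177
```

>>> {"api": "servo_tool", "payload": {"moves": [[0.062, 0.868, 0, 0, 0, 0, -1], [0.062, 0.868, 0, 0, 0, 0, -1], [0.062, 0.868, 0, 0, 0, 0, -1], [0.062, 0.868, 0, 0, 0, 0, -1], [0.062, 0.868, 0, 0, 0, 0, -1], [0.062, 0.868, 0, 0, 0, 0, -1], [0.062, 0.868, 0, 0, 0, 0, -1], [0.062, 0.868, 0, 0, 0, 0, -1], [0.062, 0.868, 0, 0, 0, 0, -1], [0.062, 0.868, 0, 0, 0, 0, -1], [0.062, 0.868, 0, 0, 0, 0, -1], [0.062, 0.868, 0, 0, 0, 0, -1], [0.062, 0.868, 0, 0, 0, 0, -1], [0.062, 0.868, 0, 0, 0, 0, -1], [0.062, 0.868, 0, 0, 0, 0, -1], [0.062, 0.868, 0, 0, 0, 0, -1], [0.062, 0.868, 0, 0, 0, 0, -1], [0.062, 0.868, 0, 0, 0, 0, -1], [0.062, 0.868, 0, 0, 0, 0, -1], [0, 0, 0, 0, 0, 0.0178, -1]]}}

```text
clock: 28.07
tcp_pos: [511.7, -358.8, 149.2]
orientation: [[0.988, -0.157, -0.002], [-0.157, -0.988, -0.006], [-0.001, 0.006, -1.0]]
force: [-2.2, -1.2, -0.5]
grip_width: 31.8
```

>>> {"api": "servo_tool", "payload": {"moves": [[0, 0, 0, 0, 0, 0, -1], [0, 0, 0.5, 0, 0, 0, -1], [0, 0, 0.5, 0, 0, 0, -1], [0, 0, 0.5, 0, 0, 0, -1], [0, 0, 0, 0, 0, 0, -1], [0, 0, 0, 0, 0, 0, -1]]}}

```text
clock: 28.57
tcp_pos: [516.1, -347.4, 88.6]
orientation: [[0.99, -0.143, -0.002], [-0.143, -0.99, 0.002], [-0.002, -0.002, -1.0]]
force: [-0.4, -0.1, 0.2]
grip_width: 32.0
```

Run:
```python
from h import *
s=st(); print(np.round(s['joint_pos'],2)); plan((516,-349.5,18),-.146-np.pi,n=8)
```

```text
t 28.57 tcp [ 516.1 -347.4   88.6] F [-0.4 -0.1  0.2] grip 32.0
[[0.99, -0.143, -0.002], [-0.143, -0.99, 0.002], [-0.002, -0.002, -1.0]]
[-0.16  0.5   0.92  1.7  -0.43  1.16 -0.84]
shift units [0.008 0.056 1.765] /n [0.001 0.007 0.221] | turn units [-0.0007  0.0007  0.0007] /n [-0.0001  0.0001  0.0001] max shift mm 70.60054016340267
```

>>> {"api": "servo_tool", "payload": {"moves": [[0, 0.05, 0.35, 0, 0, 0, -1], [0, 0, 0.4, 0, 0, 0, -1], [0, 0, 0.4, 0, 0, 0, -1], [0, 0, 0.3, 0, 0, 0, -1], [0, 0, 0.15, 0, 0, 0, -1], [0, 0, 0.08, 0, 0, 0, -1], [0, 0, 0.04, 0, 0, 0, -1], [0, 0, 0, 0, 0, 0, -1]]}}

```text
clock: 29.23
tcp_pos: [516.7, -351.9, 21.8]
orientation: [[0.989, -0.146, 0.002], [-0.146, -0.989, -0.0], [0.002, 0.0, -1.0]]
force: [-0.4, 0.0, -0.8]
grip_width: 31.7
```

>>> {"api": "servo_tool", "payload": {"moves": [[0, 0, 0.05, 0, 0, 0, -1], [0, 0, 0.04, 0, 0, 0, -1], [0, 0, 0, 0, 0, 0, -1], [0, 0, 0, 0, 0, 0, -0.1], [0, 0, 0, 0, 0, 0, 0.1], [0, 0, 0, 0, 0, 0, 0.1], [0, 0, -0.1, 0, 0, 0, 0.1], [0, 0, -0.4, 0, 0, 0, 0.1], [0, 0, -0.4, 0, 0, 0, 0], [0, 0, -0.8, 0, 0, 0, 0], [0, 0, -0.8, 0, 0, 0, 0], [0, 0, -0.8, 0, 0, 0, 0], [0, 0, 0, 0, 0, 0, 0], [0, 0, 0, 0, 0, 0, 0]]}}

```text
clock: 30.4
tcp_pos: [517.4, -352.7, 152.4]
orientation: [[0.989, -0.146, 0.006], [-0.146, -0.989, -0.002], [0.006, 0.001, -1.0]]
force: [-0.4, -0.1, -0.9]
grip_width: 43.6
```

Run:
```python
from boxp import *
s=st()
m=comp((590,247),10); print(m.sum())
for n,xy in dict(redrear=(590,247),redfront=(521,252)).items():
    for k in ('red',):
        w=((h<10)|(h>170))&(ss>120)&(v>90); b=roi(w,'top',xy,8,22); ys,xs=np.nonzero(b); print(n,'band px',b.sum(),xs.min(),xs.max(),ys.min(),ys.max(),unproj('top',[[xs.mean(),ys.mean()]],35)[0].round(1))
plan((522,251,150),-.08-np.pi,n=18)
```

```text
t 30.45 tcp [ 516.5 -351.7  150.6] F [ 1.   0.4 -0.2] grip 43.5
[[0.989, -0.146, 0.003], [-0.146, -0.989, 0.0], [0.003, -0.0, -1.0]]
211
redrear band px 70 178 188 165 172 [585.9 244.3  35. ]
redfront band px 69 176 185 187 194 [512.9 249.7  35. ]
shift units [ -2.061 -14.927   0.015] /n [-0.114 -0.829  0.001] | turn units [-0.0001 -0.0009 -0.0211] /n [-0.     -0.0001 -0.0012] max shift mm 597.0926882427484
```

>>> {"api": "servo_tool", "payload": {"moves": [[-0.106, -0.829, 0, 0, 0, 0, 0], [-0.106, -0.829, 0, 0, 0, 0, 0], [-0.106, -0.829, 0, 0, 0, 0, 0], [-0.106, -0.829, 0, 0, 0, 0, 0], [-0.106, -0.829, 0, 0, 0, 0, 0], [-0.106, -0.829, 0, 0, 0, 0, 0], [-0.106, -0.829, 0, 0, 0, 0, 0], [-0.106, -0.829, 0, 0, 0, 0, 0], [-0.106, -0.829, 0, 0, 0, 0, 0], [-0.106, -0.829, 0, 0, 0, 0, 0], [-0.106, -0.829, 0, 0, 0, 0, 0], [-0.106, -0.829, 0, 0, 0, 0, 0], [-0.106, -0.829, 0, 0, 0, 0, 0], [-0.106, -0.829, 0, 0, 0, 0, 0], [-0.106, -0.829, 0, 0, 0, 0, 0], [-0.106, -0.829, 0, 0, 0, 0, 0], [-0.106, -0.829, 0, 0, 0, 0, 0], [-0.106, -0.829, 0, 0, 0, 0, 0], [0, 0, 0, 0, 0, -0.0211, 0], [0, 0, 0, 0, 0, 0, 0]]}}

```text
clock: 32.12
tcp_pos: [525.9, 252.6, 147.9]
orientation: [[0.997, -0.073, -0.001], [-0.073, -0.997, -0.002], [-0.001, 0.002, -1.0]]
force: [0.4, -0.6, -0.2]
grip_width: 43.5
```

>>> {"api": "servo_tool", "payload": {"moves": [[0, 0, 0, 0, 0, 0, 0], [0, 0, 0.4, 0, 0, 0, 0], [0, 0, 0.4, 0, 0, 0, 0], [0, 0, 0.4, 0, 0, 0, 0], [0, 0, 0.4, 0, 0, 0, 0], [0, 0, 0.4, 0, 0, 0, 0], [0, 0, 0, 0, 0, 0, 0], [0, 0, 0, 0, 0, 0, 0]]}}

```text
clock: 32.78
tcp_pos: [527.3, 248.0, 69.2]
orientation: [[0.997, -0.083, -0.001], [-0.083, -0.997, -0.002], [-0.0, 0.002, -1.0]]
force: [-0.7, -0.9, 0.9]
grip_width: 43.7
```

Run:
```python
from h import *
s=st(); plan((516.5,251,18),-.08-np.pi,n=5)
```

```text
t 32.78 tcp [527.3 248.   69.2] F [-0.7 -0.9  0.9] grip 43.7
[[0.997, -0.083, -0.001], [-0.083, -0.997, -0.002], [-0.0, 0.002, -1.0]]
shift units [-0.276 -0.055  1.28 ] /n [-0.055 -0.011  0.256] | turn units [ 0.0005  0.0001 -0.0011] /n [ 0.0001  0.     -0.0002] max shift mm 51.1935513551559
```

>>> {"api": "servo_tool", "payload": {"moves": [[-0.14, -0.045, 0, 0, 0, 0, 0], [-0.13, -0.04, 0, 0, 0, 0, 0], [0, 0, 0.25, 0, 0, 0, 0], [0, 0, 0.25, 0, 0, 0, 0], [0, 0, 0.25, 0, 0, 0, 0], [0, 0, 0.25, 0, 0, 0, 0], [0, 0, 0.27, 0, 0, 0, 0], [0, 0, 0, 0, 0, 0, 0], [0, 0, 0, 0, 0, 0, -0.1], [0, 0, 0, 0, 0, 0, -0.2], [0, 0, 0, 0, 0, 0, -0.3], [0, 0, 0, 0, 0, 0, -1], [0, 0, 0, 0, 0, 0, -1], [0, 0, 0, 0, 0, 0, -1], [0, 0, 0, 0, 0, 0, -1]]}}

```text
clock: 34.03
tcp_pos: [517.7, 254.4, 19.5]
orientation: [[0.997, -0.08, 0.002], [-0.08, -0.997, 0.001], [0.002, -0.001, -1.0]]
force: [-0.0, 0.1, 1.8]
grip_width: 31.7
```

>>> {"api": "servo_tool", "payload": {"moves": [[0, 0, -0.2, 0, 0, 0, -1], [0, 0, -0.4, 0, 0, 0, -1], [0, 0, -0.4, 0, 0, 0, -1], [0, 0, -0.4, 0, 0, 0, -1], [0, 0, -0.5, 0, 0, 0, -1], [0, 0, -0.5, 0, 0, 0, -1], [0, 0, -0.5, 0, 0, 0, -1], [0, 0, -0.4, 0, 0, 0, -1], [0, 0, 0, 0, 0, 0, -1], [0, 0, 0, 0, 0, 0, -1]]}}

```text
clock: 34.87
tcp_pos: [517.5, 254.6, 151.9]
orientation: [[0.997, -0.08, 0.003], [-0.08, -0.997, 0.002], [0.002, -0.002, -1.0]]
force: [-0.5, 0.2, -1.1]
grip_width: 31.2
```

Run:
```python
from u import *
plan((*slot(-1,-1),152),-.146-np.pi,n=18)
cv2.imwrite('pics/g1.png',np.hstack([cv2.resize(im['top'][140:240,130:230],None,fx=4,fy=4,interpolation=cv2.INTER_CUBIC),cv2.resize(im['top'][150:250,300:400],None,fx=4,fy=4,interpolation=cv2.INTER_CUBIC)]))
```

```text
t 34.87 tcp [517.5 254.6 151.9] F [-0.5  0.2 -1.1] grip 31.2
[[0.997, -0.08, 0.003], [-0.08, -0.997, 0.002], [0.002, -0.002, -1.0]]
tray top [ 4.87107e+02 -2.97618e+02 -1.48000e-01] 0.915
tray side [ 4.82021e+02 -3.05710e+02 -1.45000e-01] 0.892
(1, -1) [ 515.6 -349.4]
(1, 1) [ 528.8 -260.4]
(-1, -1) [ 444.4 -338.8]
shift units [-0.612 14.919 -0.039] /n [-0.034  0.829 -0.002] | turn units [0.0002 0.0001 0.0211] /n [0.     0.     0.0012] max shift mm 596.7441585273316
```

View pics/g1.png

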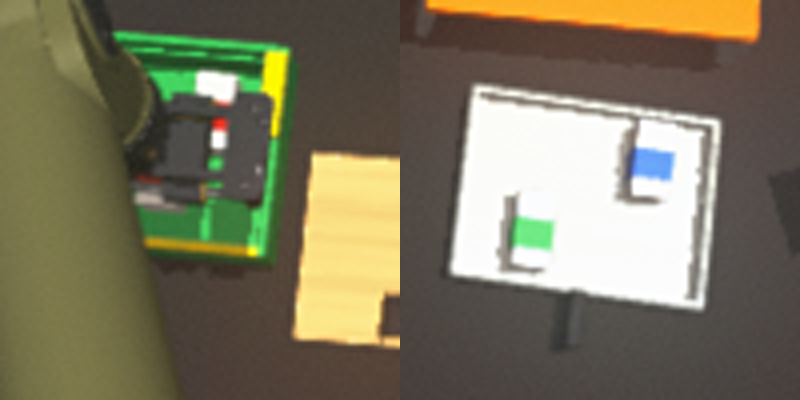

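Tray crop: green carton at (533,232), blue at (653,163), both in their slots. Red one is in the gripper; carry it to front-right.

>>> {"api": "servo_tool", "payload": {"moves": [[-0.034, 0.829, 0, 0, 0, 0, -1], [-0.034, 0.829, 0, 0, 0, 0, -1], [-0.034, 0.829, 0, 0, 0, 0, -1], [-0.034, 0.829, 0, 0, 0, 0, -1], [-0.034, 0.829, 0, 0, 0, 0, -1], [-0.034, 0.829, 0, 0, 0, 0, -1], [-0.034, 0.829, 0, 0, 0, 0, -1], [-0.034, 0.829, 0, 0, 0, 0, -1], [-0.034, 0.829, 0, 0, 0, 0, -1], [-0.034, 0.829, 0, 0, 0, 0, -1], [-0.034, 0.829, 0, 0, 0, 0, -1], [-0.034, 0.829, 0, 0, 0, 0, -1], [-0.034, 0.829, 0, 0, 0, 0, -1], [-0.034, 0.829, 0, 0, 0, 0, -1], [-0.034, 0.829, 0, 0, 0, 0, -1], [-0.034, 0.829, 0, 0, 0, 0, -1], [-0.034, 0.829, 0, 0, 0, 0, -1], [-0.034, 0.829, 0, 0, 0, 0, -1], [0, 0, 0, 0, 0, 0.0211, -1], [0, 0, 0, 0, 0, 0, -1]]}}

```text
clock: 36.63
tcp_pos: [442.3, -341.7, 149.6]
orientation: [[0.988, -0.154, -0.002], [-0.154, -0.988, -0.001], [-0.002, 0.001, -1.0]]
force: [1.0, 0.4, 0.0]
grip_width: 31.7
```

>>> {"api": "servo_tool", "payload": {"moves": [[0, 0, 0, 0, 0, 0, -1], [0, 0, 0.5, 0, 0, 0, -1], [0, 0, 0.5, 0, 0, 0, -1], [0, 0, 0.5, 0, 0, 0, -1], [0, 0, 0, 0, 0, 0, -1], [0, 0, 0, 0, 0, 0, -1]]}}

```text
clock: 37.13
tcp_pos: [445.3, -336.5, 90.0]
orientation: [[0.99, -0.142, -0.001], [-0.142, -0.99, 0.002], [-0.001, -0.002, -1.0]]
force: [-0.4, -0.2, -1.7]
grip_width: 31.8
```

Run:
```python
from h import *
s=st(); print(np.round(s['joint_pos'],2)); plan((444.5,-338.8,18),-.146-np.pi,n=8)
```

```text
t 37.13 tcp [ 445.3 -336.5   90. ] F [-0.4 -0.2 -1.7] grip 31.8
[[0.99, -0.142, -0.001], [-0.142, -0.99, 0.002], [-0.001, -0.002, -1.0]]
[-0.3   0.39  1.08  1.87 -0.38  1.12 -0.79]
shift units [-0.008  0.064  1.8  ] /n [-0.001  0.008  0.225] | turn units [-0.0006  0.0004  0.0011] /n [-0.0001  0.      0.0001] max shift mm 72.01911378395195
```

>>> {"api": "servo_tool", "payload": {"moves": [[0.03, 0.04, 0.35, 0, 0, 0, -1], [0, 0, 0.4, 0, 0, 0, -1], [0, 0, 0.4, 0, 0, 0, -1], [0, 0, 0.3, 0, 0, 0, -1], [0, 0, 0.15, 0, 0, 0, -1], [0, 0, 0.08, 0, 0, 0, -1], [0, 0, 0.06, 0, 0, 0, -1], [0, 0, 0, 0, 0, 0, -1]]}}

```text
clock: 37.8
tcp_pos: [446.5, -340.7, 21.5]
orientation: [[0.989, -0.146, 0.002], [-0.146, -0.989, -0.0], [0.002, -0.0, -1.0]]
force: [0.6, 0.2, -0.3]
grip_width: 31.8
```

>>> {"api": "servo_tool", "payload": {"moves": [[0, 0, 0.05, 0, 0, 0, -1], [0, 0, 0.02, 0, 0, 0, -1], [0, 0, 0, 0, 0, 0, -1], [0, 0, 0, 0, 0, 0, -0.1], [0, 0, 0, 0, 0, 0, 0.1], [0, 0, 0, 0, 0, 0, 0.1], [0, 0, -0.1, 0, 0, 0, 0.1], [0, 0, -0.4, 0, 0, 0, 0.1], [0, 0, -0.4, 0, 0, 0, 0], [0, 0, -0.8, 0, 0, 0, 0], [0, 0, -0.8, 0, 0, 0, 0], [0, 0, -0.8, 0, 0, 0, 0], [0, 0, 0, 0, 0, 0, 0], [0, 0, 0, 0, 0, 0, 0]]}}

```text
clock: 38.97
tcp_pos: [447.3, -341.3, 152.6]
orientation: [[0.989, -0.146, 0.006], [-0.146, -0.989, -0.001], [0.006, 0.0, -1.0]]
force: [0.0, 0.8, -0.4]
grip_width: 43.3
```

Run:
```python
from boxp import *
s=st()
m=comp((590,247)); print(m.sum(),*fit({'top':m},590,247,-.08,64,32,5,39))
plan((589,248,150),-.08-np.pi,n=19)
```

```text
t 39.02 tcp [ 446.4 -340.4  151. ] F [-0.2  0.5  0.9] grip 43.6
[[0.989, -0.145, 0.003], [-0.145, -0.989, 0.0], [0.003, -0.001, -1.0]]
223 [ 5.91657671e+02  2.46937917e+02 -8.81696999e-02] 0.8820422535211268
shift units [  1.387 -15.071   0.04 ] /n [ 0.073 -0.793  0.002] | turn units [-0.0002 -0.0009 -0.021 ] /n [-0.     -0.     -0.0011] max shift mm 602.8494196674728
```

>>> {"api": "servo_tool", "payload": {"moves": [[0.076, -0.793, 0, 0, 0, 0, 0], [0.076, -0.793, 0, 0, 0, 0, 0], [0.076, -0.793, 0, 0, 0, 0, 0], [0.076, -0.793, 0, 0, 0, 0, 0], [0.076, -0.793, 0, 0, 0, 0, 0], [0.076, -0.793, 0, 0, 0, 0, 0], [0.076, -0.793, 0, 0, 0, 0, 0], [0.076, -0.793, 0, 0, 0, 0, 0], [0.076, -0.793, 0, 0, 0, 0, 0], [0.076, -0.793, 0, 0, 0, 0, 0], [0.076, -0.793, 0, 0, 0, 0, 0], [0.076, -0.793, 0, 0, 0, 0, 0], [0.076, -0.793, 0, 0, 0, 0, 0], [0.076, -0.793, 0, 0, 0, 0, 0], [0.076, -0.793, 0, 0, 0, 0, 0], [0.076, -0.793, 0, 0, 0, 0, 0], [0.076, -0.793, 0, 0, 0, 0, 0], [0.076, -0.793, 0, 0, 0, 0, 0], [0.076, -0.793, 0, 0, 0, 0, 0], [0, 0, 0, 0, 0, -0.021, 0]]}}

```text
clock: 40.68
tcp_pos: [589.4, 256.3, 147.6]
orientation: [[0.998, -0.07, -0.002], [-0.07, -0.998, 0.001], [-0.002, -0.001, -1.0]]
force: [-0.9, 0.9, -0.2]
grip_width: 43.9
```

>>> {"api": "servo_tool", "payload": {"moves": [[0, 0, 0, 0, 0, 0, 0], [0, 0, 0.4, 0, 0, 0, 0], [0, 0, 0.4, 0, 0, 0, 0], [0, 0, 0.4, 0, 0, 0, 0], [0, 0, 0.4, 0, 0, 0, 0], [0, 0, 0.4, 0, 0, 0, 0], [0, 0, 0, 0, 0, 0, 0], [0, 0, 0, 0, 0, 0, 0]]}}

```text
clock: 41.35
tcp_pos: [590.1, 245.5, 69.4]
orientation: [[0.997, -0.083, -0.002], [-0.083, -0.997, -0.002], [-0.001, 0.002, -1.0]]
force: [-0.2, -0.5, 0.4]
grip_width: 43.8
```

Run:
```python
from h import *
s=st();print(np.round(s['joint_pos'],2)); plan((590.5,248,18.5),-.08-np.pi,n=5)
```

```text
t 41.35 tcp [590.1 245.5  69.4] F [-0.2 -0.5  0.4] grip 43.8
[[0.997, -0.083, -0.002], [-0.083, -0.997, -0.002], [-0.001, 0.002, -1.0]]
[-1.06  0.52  0.82  1.67 -0.41  1.13 -1.78]
shift units [ 0.006 -0.066  1.273] /n [ 0.001 -0.013  0.255] | turn units [ 0.0006  0.0004 -0.001 ] /n [ 0.0001  0.0001 -0.0002] max shift mm 50.93208722287145
```

>>> {"api": "servo_tool", "payload": {"moves": [[0.01, -0.055, 0, 0, 0, 0, 0], [0, 0, 0.25, 0, 0, 0, 0], [0, 0, 0.25, 0, 0, 0, 0], [0, 0, 0.25, 0, 0, 0, 0], [0, 0, 0.25, 0, 0, 0, 0], [0, 0, 0.27, 0, 0, 0, 0], [0, 0, 0, 0, 0, 0, 0], [0, 0, 0, 0, 0, 0, -0.1], [0, 0, 0, 0, 0, 0, -0.2], [0, 0, 0, 0, 0, 0, -0.3], [0, 0, 0, 0, 0, 0, -1], [0, 0, 0, 0, 0, 0, -1], [0, 0, 0, 0, 0, 0, -1], [0, 0, 0, 0, 0, 0, -1]]}}

```text
clock: 42.52
tcp_pos: [592.2, 249.6, 20.5]
orientation: [[0.997, -0.08, 0.002], [-0.08, -0.997, 0.001], [0.002, -0.001, -1.0]]
force: [0.3, 0.8, 1.3]
grip_width: 31.8
```

>>> {"api": "servo_tool", "payload": {"moves": [[0, 0, -0.2, 0, 0, 0, -1], [0, 0, -0.4, 0, 0, 0, -1], [0, 0, -0.4, 0, 0, 0, -1], [0, 0, -0.4, 0, 0, 0, -1], [0, 0, -0.5, 0, 0, 0, -1], [0, 0, -0.5, 0, 0, 0, -1], [0, 0, -0.5, 0, 0, 0, -1], [0, 0, -0.4, 0, 0, 0, -1], [0, 0, 0, 0, 0, 0, -1], [0, 0, 0, 0, 0, 0, -1]]}}

```text
clock: 43.35
tcp_pos: [592.1, 249.7, 152.9]
orientation: [[0.997, -0.08, 0.003], [-0.08, -0.997, 0.001], [0.003, -0.002, -1.0]]
force: [0.3, 0.4, -1.3]
grip_width: 31.6
```

Run:
```python
from u import *
plan((*slot(1,1),152),-.146-np.pi,n=18)
cv2.imwrite('pics/g2.png',cv2.resize(im['top'][130:260,150:410],None,fx=3,fy=3,interpolation=cv2.INTER_CUBIC))
```

```text
t 43.35 tcp [592.1 249.7 152.9] F [ 0.3  0.4 -1.3] grip 31.6
[[0.997, -0.08, 0.003], [-0.08, -0.997, 0.001], [0.003, -0.002, -1.0]]
tray top [ 4.86931e+02 -2.97254e+02 -1.44000e-01] 0.89
tray side [ 4.82035e+02 -3.05714e+02 -1.45000e-01] 0.846
(1, -1) [ 515.6 -349. ]
(1, 1) [ 528.5 -259.9]
(-1, -1) [ 444.3 -338.6]
shift units [-0.534 12.818 -0.022] /n [-0.03   0.712 -0.001] | turn units [0.0001 0.0001 0.021 ] /n [0.     0.     0.0012] max shift mm 512.7275861970239
```

>>> {"api": "servo_tool", "payload": {"moves": [[-0.03, 0.712, 0, 0, 0, 0, -1], [-0.03, 0.712, 0, 0, 0, 0, -1], [-0.03, 0.712, 0, 0, 0, 0, -1], [-0.03, 0.712, 0, 0, 0, 0, -1], [-0.03, 0.712, 0, 0, 0, 0, -1], [-0.03, 0.712, 0, 0, 0, 0, -1], [-0.03, 0.712, 0, 0, 0, 0, -1], [-0.03, 0.712, 0, 0, 0, 0, -1], [-0.03, 0.712, 0, 0, 0, 0, -1], [-0.03, 0.712, 0, 0, 0, 0, -1], [-0.03, 0.712, 0, 0, 0, 0, -1], [-0.03, 0.712, 0, 0, 0, 0, -1], [-0.03, 0.712, 0, 0, 0, 0, -1], [-0.03, 0.712, 0, 0, 0, 0, -1], [-0.03, 0.712, 0, 0, 0, 0, -1], [-0.03, 0.712, 0, 0, 0, 0, -1], [-0.03, 0.712, 0, 0, 0, 0, -1], [-0.03, 0.712, 0, 0, 0, 0, -1], [0, 0, 0, 0, 0, 0.021, -1], [0, 0, 0, 0, 0, 0, -1]]}}

```text
clock: 45.12
tcp_pos: [527.0, -262.1, 150.6]
orientation: [[0.988, -0.152, -0.001], [-0.152, -0.988, -0.0], [-0.001, 0.001, -1.0]]
force: [0.3, 1.1, -1.0]
grip_width: 31.6
```

>>> {"api": "servo_tool", "payload": {"moves": [[0, 0, 0, 0, 0, 0, -1], [0, 0, 0.5, 0, 0, 0, -1], [0, 0, 0.5, 0, 0, 0, -1], [0, 0, 0.5, 0, 0, 0, -1], [0, 0, 0, 0, 0, 0, -1], [0, 0, 0, 0, 0, 0, -1]]}}

```text
clock: 45.62
tcp_pos: [528.8, -257.7, 90.8]
orientation: [[0.99, -0.143, -0.001], [-0.143, -0.99, 0.001], [-0.002, -0.001, -1.0]]
force: [0.5, -0.4, 0.1]
grip_width: 31.7
```

Run:
```python
from h import *
s=st(); print(np.round(s['joint_pos'],2)); plan((528.5,-260,19.5),-.146-np.pi,n=8)
```

```text
t 45.62 tcp [ 528.8 -257.7   90.8] F [ 0.5 -0.4  0.1] grip 31.7
[[0.99, -0.143, -0.001], [-0.143, -0.99, 0.001], [-0.002, -0.001, -1.0]]
[-0.4   0.44  1.    1.79 -0.41  1.14 -0.98]
shift units [0.004 0.06  1.782] /n [0.001 0.008 0.223] | turn units [-0.0004  0.0005  0.0009] /n [-0.0001  0.0001  0.0001] max shift mm 71.27496520755601
```

>>> {"api": "servo_tool", "payload": {"moves": [[0, 0.03, 0.35, 0, 0, 0, -1], [0, 0, 0.4, 0, 0, 0, -1], [0, 0, 0.4, 0, 0, 0, -1], [0, 0, 0.3, 0, 0, 0, -1], [0, 0, 0.15, 0, 0, 0, -1], [0, 0, 0.06, 0, 0, 0, -1], [0, 0, 0.04, 0, 0, 0, -1], [0, 0, 0, 0, 0, 0, -1]]}}

```text
clock: 46.28
tcp_pos: [529.4, -261.2, 24.3]
orientation: [[0.989, -0.146, 0.002], [-0.146, -0.989, -0.0], [0.002, -0.0, -1.0]]
force: [-0.8, 0.0, -1.2]
grip_width: 31.6
```

>>> {"api": "servo_tool", "payload": {"moves": [[0, 0, 0.06, 0, 0, 0, -1], [0, 0, 0.04, 0, 0, 0, -1], [0, 0, 0.02, 0, 0, 0, -1], [0, 0, 0, 0, 0, 0, -1], [0, 0, 0, 0, 0, 0, -0.1], [0, 0, 0, 0, 0, 0, 0.1], [0, 0, 0, 0, 0, 0, 0.1], [0, 0, -0.1, 0, 0, 0, 0.1], [0, 0, -0.4, 0, 0, 0, 0.1], [0, 0, -0.4, 0, 0, 0, 0], [0, 0, -0.8, 0, 0, 0, 0], [0, 0, -0.8, 0, 0, 0, 0], [0, 0, -0.8, 0, 0, 0, 0], [0, 0, 0, 0, 0, 0, 0], [0, 0, 0, 0, 0, 0, 0]]}}

```text
clock: 47.53
tcp_pos: [530.0, -261.7, 153.2]
orientation: [[0.989, -0.146, 0.005], [-0.146, -0.989, -0.001], [0.005, -0.0, -1.0]]
force: [-0.5, 0.8, -0.4]
grip_width: 43.5
```

Run:
```python
from h import *
s=st(); plan((440,20,200),-.146-np.pi,n=10)
```

```text
t 47.53 tcp [ 530.  -261.7  153.2] F [-0.5  0.8 -0.4] grip 43.5
[[0.989, -0.146, 0.005], [-0.146, -0.989, -0.001], [0.005, -0.0, -1.0]]
shift units [-3.246 -6.639 -1.187] /n [-0.325 -0.664 -0.119] | turn units [-0.0001 -0.0017 -0.0001] /n [-0.     -0.0002 -0.    ] max shift mm 265.5455435087013
```

>>> {"api": "servo_tool", "payload": {"moves": [[-0.325, -0.664, -0.119, 0, 0, 0, 0], [-0.325, -0.664, -0.119, 0, 0, 0, 0], [-0.325, -0.664, -0.119, 0, 0, 0, 0], [-0.325, -0.664, -0.119, 0, 0, 0, 0], [-0.325, -0.664, -0.119, 0, 0, 0, 0], [-0.325, -0.664, -0.119, 0, 0, 0, 0], [-0.325, -0.664, -0.119, 0, 0, 0, 0], [-0.325, -0.664, -0.119, 0, 0, 0, 0], [-0.325, -0.664, -0.119, 0, 0, 0, 0], [-0.325, -0.664, -0.119, 0, 0, 0, 0], [0, 0, 0, 0, 0, 0, 0], [0, 0, 0, 0, 0, 0, 0]]}}

```text
clock: 48.53
tcp_pos: [437.8, 22.2, 197.7]
orientation: [[0.99, -0.141, 0.0], [-0.141, -0.99, -0.0], [0.0, 0.0, -1.0]]
force: [0.4, -0.8, 0.6]
grip_width: 43.3
```

```bash
cat > v.py <<'E'
from t import *
h,ss,v=H['top']; b={}
m=roi((h>8)&(h<20)&(ss>150)&(v>110),'top',(675,-299),65,80); B,i=fit({'top':m},675,-299,-.09,120,270,70,86); print('board',B.round(3),round(i,3))
a=B[2]; Rm=np.array([[np.cos(a),-np.sin(a)],[np.sin(a),np.cos(a)]]); so=B[:2]+Rm@[-110,0]
print('stand origin',so.round(1),'tray in stand',(Rm.T@(T[:2]-so)).round(1),round(T[2]-a,3))
def inst(x,y,yaw=0,off=-106): # TCP for tray pose in stand frame
    t=a+yaw; return so+Rm@[x,y]+off*np.array([np.cos(t),np.sin(t)]),t
E
python3 - <<'E'
from v import *
fin=T[:2]-106*np.array([np.cos(T[2]),np.sin(T[2])]); print('fin',fin.round(1)); plan((*fin,120),T[2]-np.pi,n=10)
# dark fin blob
w=(v<40); 
cv2.imwrite('pics/h1.png',np.hstack([cv2.resize(im['top'][110:250,290:400],None,fx=4,fy=4,interpolation=cv2.INTER_CUBIC),cv2.resize(im['side'][110:250,150:230],None,fx=4,fy=4,interpolation=cv2.INTER_CUBIC)]))
E
```

```text
t 48.53 tcp [437.8  22.2 197.7] F [ 0.4 -0.8  0.6] grip 43.3
[[0.99, -0.141, 0.0], [-0.141, -0.99, -0.0], [0.0, 0.0, -1.0]]
tray top [ 4.86559e+02 -2.97510e+02 -1.48000e-01] 0.863
tray side [ 4.82051e+02 -3.05763e+02 -1.44000e-01] 0.794
board [ 6.75009e+02 -2.98911e+02 -9.20000e-02] 0.971
stand origin [ 565.5 -288.8] tray in stand [-77.8 -15.9] -0.057
fin [ 381.7 -281.8]
shift units [-0.3    7.667  1.951] /n [-0.03   0.767  0.195] | turn units [ 0.0003 -0.0001  0.0005] /n [ 0. -0.  0.] max shift mm 306.668467255648
```

View pics/h1.png

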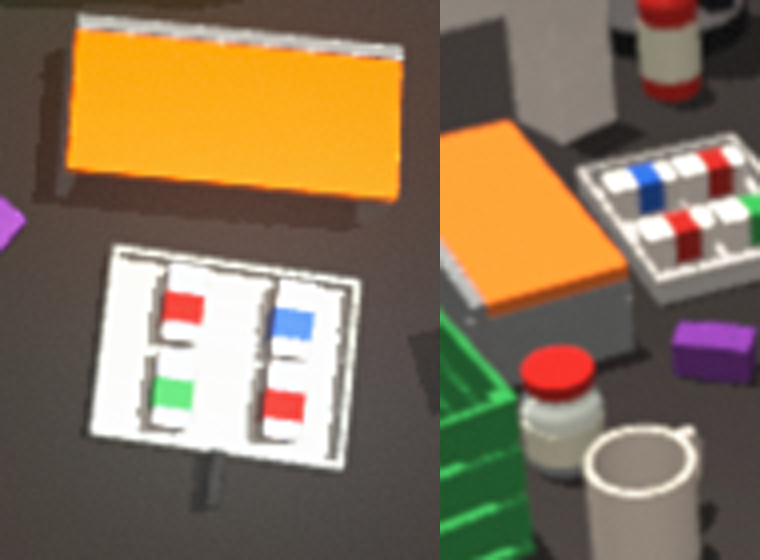

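All four cartons lie flat in the tray at (183,305), (292,322), (172,393) and (283,408), and the fin is at (207,480). Next, grip the fin.

>>> {"api": "servo_tool", "payload": {"moves": [[-0.03, 0.64, 0.16, 0, 0, 0, -0.2], [-0.03, 0.64, 0.16, 0, 0, 0, -0.2], [-0.03, 0.64, 0.16, 0, 0, 0, -0.2], [-0.03, 0.64, 0.16, 0, 0, 0, -0.2], [-0.02, 0.64, 0.16, 0, 0, 0, -0.2], [-0.02, 0.64, 0.16, 0, 0, 0, -0.2], [-0.02, 0.64, 0.16, 0, 0, 0, -0.2], [-0.02, 0.64, 0.16, 0, 0, 0, -0.2], [-0.02, 0.64, 0.16, 0, 0, 0, -0.2], [-0.02, 0.64, 0.16, 0, 0, 0, -0.2], [-0.02, 0.64, 0.16, 0, 0, 0, -0.2], [-0.02, 0.64, 0.16, 0, 0, 0, -0.2], [0, 0, 0, 0, 0, 0, -0.2], [0, 0, 0, 0, 0, 0, -0.2], [0, 0, 0.6, 0, 0, 0, -0.2], [0, 0, 0.6, 0, 0, 0, -0.2], [0, 0, 0, 0, 0, 0, -0.2], [0, 0, 0, 0, 0, 0, -0.2]]}}

```text
clock: 50.13
tcp_pos: [382.2, -280.8, 73.3]
orientation: [[0.989, -0.146, -0.002], [-0.146, -0.989, 0.0], [-0.002, -0.0, -1.0]]
force: [-0.2, -1.1, -0.4]
grip_width: 34.9
```

Run:
```python
from h import *
s=st(); print(np.round(s['joint_pos'],2)); plan((381.5,-282.5,12),-.147-np.pi,n=5)
im=snap('top')
P=[[np.cos(-.147)*x-np.sin(-.147)*y+486.7,np.sin(-.147)*x+np.cos(-.147)*y-297.7,34] for x,y in((-126,6),(-126,-6),(-78,-6),(-78,6))]
o=[]
for c,(x,y,r) in dict(top=(343,222,35),side=(240,158,35)).items():
    if c=='side': im=snap('side')
    b=cv2.resize(im[y-r:y+r,x-r:x+r],None,fx=8,fy=8,interpolation=cv2.INTER_CUBIC)
    cv2.polylines(b,[((proj(c,P)-[x-r,y-r]+.5)*8).astype(np.int32)],1,(255,0,255),1)
    cv2.drawMarker(b,tuple(int(i) for i in (proj(c,s['tcp_pos'])[0]-[x-r,y-r]+.5)*8),(0,255,255),0,12,1); o.append(b[:, :400])
cv2.imwrite('pics/i1.png',np.hstack(o))
```

```text
t 50.13 tcp [ 382.2 -280.8   73.3] F [-0.2 -1.1 -0.4] grip 34.9
[[0.989, -0.146, -0.002], [-0.146, -0.989, 0.0], [-0.002, -0.0, -1.0]]
[-0.55  0.16  1.21  2.08 -0.17  1.02 -0.97]
shift units [-0.008  0.044  1.533] /n [-0.002  0.009  0.307] | turn units [-0.      0.0005  0.0002] /n [-0.      0.0001  0.    ] max shift mm 61.307106041679454
```

View pics/i1.png

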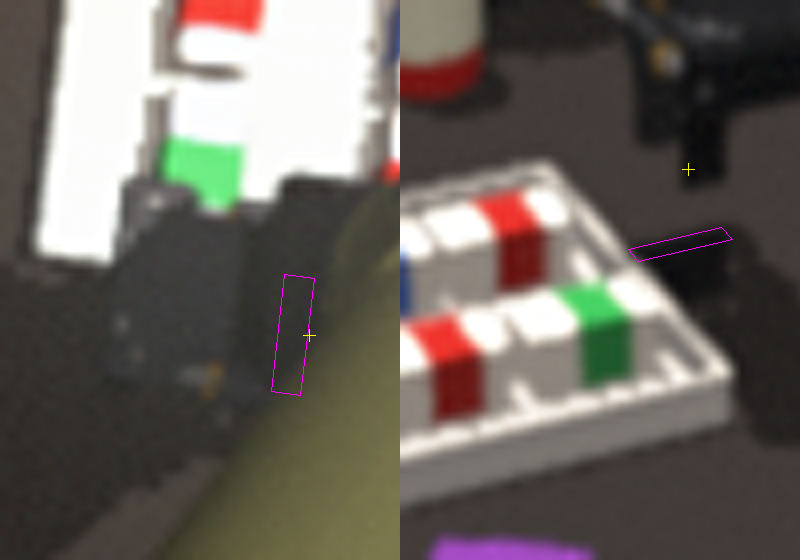

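The fin at (700,265) in the side crop lies under the predicted outline and the TCP. Joint 3 is near its limit at 1.21 of 1.24, so I descend and watch it.

>>> {"api": "servo_tool", "payload": {"moves": [[0.05, 0.04, 0.3, 0, 0, 0, -0.2], [0.05, 0, 0.3, 0, 0, 0, -0.2], [0, 0, 0, 0, 0, 0, -0.2]]}}

```text
clock: 50.48
tcp_pos: [387.6, -282.8, 49.9]
orientation: [[0.989, -0.145, 0.002], [-0.145, -0.99, 0.001], [0.002, -0.001, -1.0]]
force: [-1.2, 0.5, 0.0]
grip_width: 34.8
```

Run:
```python
from h import *
s=st(); print(np.round(s['joint_pos'],2)); plan((385,-282.8,12),-.147-np.pi,n=4)
```

```text
t 50.48 tcp [ 387.6 -282.8   49.9] F [-1.2  0.5  0. ] grip 34.8
[[0.989, -0.145, 0.002], [-0.145, -0.99, 0.001], [0.002, -0.001, -1.0]]
[-0.48  0.24  1.16  2.09 -0.27  0.97 -0.89]
shift units [-0.067  0.01   0.948] /n [-0.017  0.003  0.237] | turn units [-0.0005 -0.0007  0.0006] /n [-0.0001 -0.0002  0.0002] max shift mm 37.917419740288416
```

Joint 3 is backing off. Descend and close.

>>> {"api": "servo_tool", "payload": {"moves": [[0, 0, 0.25, 0, 0, 0, -0.2], [0, 0, 0.25, 0, 0, 0, -0.2], [0, 0, 0.25, 0, 0, 0, -0.2], [0, 0, 0.15, 0, 0, 0, -0.2], [0, 0, 0, 0, 0, 0, -0.35], [0, 0, 0, 0, 0, 0, -0.5], [0, 0, 0, 0, 0, 0, -0.6], [0, 0, 0, 0, 0, 0, -0.7], [0, 0, 0, 0, 0, 0, -1], [0, 0, 0, 0, 0, 0, -1], [0, 0, 0, 0, 0, 0, -1], [0, 0, 0, 0, 0, 0, -1]]}}

```text
clock: 51.48
tcp_pos: [387.6, -283.2, 14.2]
orientation: [[0.989, -0.145, 0.002], [-0.145, -0.989, 0.001], [0.002, -0.002, -1.0]]
force: [-1.4, 2.7, 6.9]
grip_width: 11.8
```

Run:
```python
from v import *
print(np.round(s['joint_pos'],2))
R=np.array(s['orientation']).reshape(3,3); off=(s['tcp_pos'][0]-T[0])*np.cos(T[2])+(s['tcp_pos'][1]-T[1])*np.sin(T[2]); print('off',off)
for x,y in((-40,0),(30,0),(91,0)):
    p,t=inst(x,y,0,off); print(x,p.round(1)); plan((*p,s['tcp_pos'][2]),t-np.pi,n=10,s=s)
```

```text
t 51.48 tcp [ 387.6 -283.2   14.2] F [-1.4  2.7  6.9] grip 11.8
[[0.989, -0.145, 0.002], [-0.145, -0.989, 0.001], [0.002, -0.002, -1.0]]
tray top [ 4.91186e+02 -2.96152e+02 -1.35000e-01] 0.63
tray side [ 4.83663e+02 -3.06804e+02 -1.44000e-01] 0.803
board [ 6.75028e+02 -2.98964e+02 -9.30000e-02] 0.963
stand origin [ 565.5 -288.8] tray in stand [-73.3 -14.2] -0.042
[-0.4   0.32  1.09  2.11 -0.36  0.91 -0.82]
off -104.43539590580059
-40 [ 421.7 -275.4]
shift units [ 0.816 -0.316  0.002] /n [ 0.082 -0.032  0.   ] | turn units [-0.0005 -0.0005 -0.0168] /n [-0.     -0.0001 -0.0017] max shift mm 32.642016448865526
30 [ 491.4 -281.9]
shift units [ 2.564 -0.408  0.005] /n [ 0.256 -0.041  0.   ] | turn units [-0.0005 -0.0005 -0.0168] /n [-0.     -0.0001 -0.0017] max shift mm 102.5441585318087
91 [ 552.1 -287.5]
shift units [ 4.086 -0.489  0.008] /n [ 0.409 -0.049  0.001] | turn units [-0.0005 -0.0005 -0.0168] /n [-0.     -0.0001 -0.0017] max shift mm 163.4588823469448
```

>>> {"api": "servo_tool", "payload": {"moves": [[0.066, -0.023, 0, 0, 0, -0.0012, -1], [0.066, -0.023, 0, 0, 0, -0.0012, -1], [0.066, -0.023, 0, 0, 0, -0.0012, -1], [0.066, -0.023, 0, 0, 0, -0.0012, -1], [0.066, -0.023, 0, 0, 0, -0.0012, -1], [0.066, -0.023, 0, 0, 0, -0.0012, -1], [0.066, -0.023, 0, 0, 0, -0.0012, -1], [0.066, -0.023, 0, 0, 0, -0.0012, -1], [0.066, -0.023, 0, 0, 0, -0.0012, -1], [0.066, -0.023, 0, 0, 0, -0.0012, -1], [0.066, -0.023, 0, 0, 0, -0.0012, -1], [0.066, -0.023, 0, 0, 0, -0.0012, -1], [0.066, -0.023, 0, 0, 0, -0.0012, -1], [0.066, -0.023, 0, 0, 0, -0.0012, -1], [0, 0, 0, 0, 0, 0, -1], [0, 0, 0, 0, 0, 0, -1]]}}

```text
clock: 52.92
tcp_pos: [422.8, -277.7, 14.1]
orientation: [[0.995, -0.096, -0.002], [-0.096, -0.995, -0.002], [-0.002, 0.002, -1.0]]
force: [-6.0, -2.6, 6.6]
grip_width: 11.6
```

Run:
```python
from v import *
print(np.round(s['joint_pos'],2))
for x,y in((-40,0),(91,0)):
    p,t=inst(x,y,0,-100); print(x,p.round(1)); plan((*p,14),t-np.pi,n=16,s=s)
```

```text
t 52.92 tcp [ 422.8 -277.7   14.1] F [-6.  -2.6  6.6] grip 11.6
[[0.995, -0.096, -0.002], [-0.096, -0.995, -0.002], [-0.002, 0.002, -1.0]]
tray top [ 5.25219e+02 -2.85766e+02 -1.02000e-01] 0.577
tray side [ 5.11122e+02 -2.96327e+02 -1.62000e-01] 0.662
board [ 6.74934e+02 -2.98946e+02 -9.30000e-02] 0.972
stand origin [ 565.4 -288.8] tray in stand [-40.3  -0.7] -0.009
[-0.38  0.38  1.04  2.05 -0.4   0.93 -0.79]
-40 [ 426.  -275.9]
shift units [ 0.076 -0.053  0.002] /n [ 0.005 -0.003  0.   ] | turn units [ 0.0006  0.0006 -0.0012] /n [ 0.      0.     -0.0001] max shift mm 3.0386607014813545
91 [ 556.4 -288. ]
shift units [ 3.351 -0.065 -0.004] /n [ 0.209 -0.004 -0.   ] | turn units [ 0.0006  0.0006 -0.0012] /n [ 0.      0.     -0.0001] max shift mm 134.03757286301692
```

>>> {"api": "servo_tool", "payload": {"moves": [[0.1, -0.004, 0, 0, 0, 0, -1], [0.17, -0.004, 0, 0, 0, 0, -1], [0.17, -0.004, 0, 0, 0, 0, -1], [0.17, -0.004, 0, 0, 0, 0, -1], [0.17, -0.004, 0, 0, 0, 0, -1], [0.17, -0.004, 0, 0, 0, 0, -1], [0.17, -0.004, 0, 0, 0, 0, -1], [0.17, -0.004, 0, 0, 0, 0, -1], [0.17, -0.004, 0, 0, 0, 0, -1], [0.17, -0.004, 0, 0, 0, 0, -1], [0.17, -0.004, 0, 0, 0, 0, -1], [0.17, -0.004, 0, 0, 0, 0, -1], [0.17, -0.004, 0, 0, 0, 0, -1], [0.17, -0.004, 0, 0, 0, 0, -1], [0.17, -0.004, 0, 0, 0, 0, -1], [0.17, -0.004, 0, 0, 0, 0, -1], [0.17, -0.004, 0, 0, 0, 0, -1], [0.1, 0, 0, 0, 0, 0, -1], [0, 0, 0, 0, 0, 0, -1]]}}

```text
clock: 54.6
tcp_pos: [539.2, -285.1, 14.1]
orientation: [[0.995, -0.095, -0.004], [-0.095, -0.996, -0.0], [-0.004, 0.001, -1.0]]
force: [-6.6, 0.6, 7.1]
grip_width: 11.8
```

Run:
```python
from h import *
s=st(); a=-.0925; plan((556.4,-288,14),a-np.pi,n=5)
```

```text
t 54.6 tcp [ 539.2 -285.1   14.1] F [-6.6  0.6  7.1] grip 11.8
[[0.995, -0.095, -0.004], [-0.095, -0.996, -0.0], [-0.004, 0.001, -1.0]]
shift units [0.436 0.03  0.002] /n [0.087 0.006 0.   ] | turn units [ 0.0002  0.0012 -0.0008] /n [ 0.      0.0002 -0.0002] max shift mm 17.439379110782088
```

>>> {"api": "servo_tool", "payload": {"moves": [[0.07, 0.005, 0, 0, 0, 0, -1], [0.07, 0.005, 0, 0, 0, 0, -1], [0.07, 0.005, 0, 0, 0, 0, -1], [0.06, 0.005, 0, 0, 0, 0, -1], [0.06, 0, 0, 0, 0, 0, -1], [0.04, 0, 0, 0, 0, 0, -1], [0, 0, 0, 0, 0, 0, -1]]}}

```text
clock: 55.18
tcp_pos: [552.7, -287.2, 14.1]
orientation: [[0.995, -0.095, -0.005], [-0.095, -0.995, 0.0], [-0.005, 0.0, -1.0]]
force: [-8.9, 0.6, 10.2]
grip_width: 11.6
```

>>> {"api": "servo_tool", "payload": {"moves": [[0.05, 0, 0, 0, 0, 0, -1], [0.05, 0, 0, 0, 0, 0, -1], [0.05, 0, 0, 0, 0, 0, -1], [0.03, 0, 0, 0, 0, 0, -1], [0, 0, 0, 0, 0, 0, -1]]}}

```text
clock: 55.6
tcp_pos: [557.8, -287.8, 14.1]
orientation: [[0.995, -0.096, -0.009], [-0.096, -0.995, 0.002], [-0.009, -0.001, -1.0]]
force: [-12.5, 2.1, 12.5]
grip_width: 11.7
```

>>> {"api": "servo_tool", "payload": {"moves": [[0.05, 0, 0, 0, 0, 0, -1], [0.05, 0, 0, 0, 0, 0, -1], [0, 0, 0, 0, 0, 0, -1]]}}

```text
clock: 55.85
tcp_pos: [558.0, -287.7, 14.0]
orientation: [[0.995, -0.097, -0.016], [-0.097, -0.995, 0.005], [-0.016, -0.004, -1.0]]
force: [-22.0, 6.3, 22.9]
grip_width: 12.1
```

Run:
```python
from h import *
s=st(); cv2.imwrite('pics/j1.png',np.hstack([cv2.resize(snap('top')[110:230,300:390],None,fx=4,fy=4,interpolation=cv2.INTER_CUBIC),cv2.resize(snap('side')[120:240,140:240],None,fx=4,fy=4,interpolation=cv2.INTER_CUBIC)]))
```

```text
t 55.85 tcp [ 558.  -287.7   14. ] F [-22.    6.3  22.9] grip 12.1
[[0.995, -0.097, -0.016], [-0.097, -0.995, 0.005], [-0.016, -0.004, -1.0]]
```

View pics/j1.png

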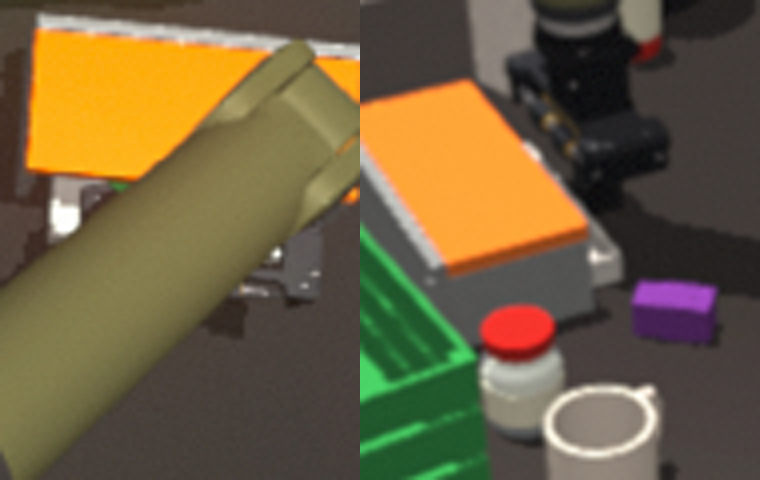

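The tray stopped dead at x=558 while the force rose to 22 N, so it is home against the back. Relax the push, release and retreat backwards and up.

>>> {"api": "servo_tool", "payload": {"moves": [[-0.05, 0, 0, 0, 0, 0, -1], [-0.05, 0, 0, 0, 0, 0, -1], [0, 0, 0, 0, 0, 0, -1], [0, 0, 0, 0, 0, 0, -0.6], [0, 0, 0, 0, 0, 0, -0.4], [0, 0, 0, 0, 0, 0, -0.2], [0, 0, 0, 0, 0, 0, -0.2], [0, 0, -0.2, 0, 0, 0, -0.2], [-0.05, 0, -0.4, 0, 0, 0, -0.2], [-0.1, 0, -0.4, 0, 0, 0, -0.2], [-0.3, 0, -0.6, 0, 0, 0, -0.2], [-0.4, 0, -0.6, 0, 0, 0, -0.2], [-0.5, -0.2, -0.8, 0, 0, 0, -0.2], [-0.5, -0.5, -0.8, 0, 0, 0, -0.2], [0, -0.8, 0, 0, 0, 0, -0.2], [0, -0.8, 0, 0, 0, 0, -0.2], [0, -0.8, 0, 0, 0, 0, -0.2], [0, -0.8, 0, 0, 0, 0, -0.2], [0, -0.8, 0, 0, 0, 0, -0.2], [0, 0, 0, 0, 0, 0, -0.2]]}}

```text
clock: 57.62
tcp_pos: [508.8, -85.2, 166.0]
orientation: [[0.996, -0.084, 0.003], [-0.084, -0.996, 0.005], [0.002, -0.005, -1.0]]
force: [0.5, 0.5, 0.0]
grip_width: 34.6
```

>>> {"api": "servo_tool", "payload": {"moves": [[0, -0.8, 0, 0, 0, 0, -0.2], [0, -0.8, 0, 0, 0, 0, -0.2], [0, -0.8, 0, 0, 0, 0, -0.2], [0, 0, 0, 0, 0, 0, -0.2], [0, 0, 0, 0, 0, 0, -0.2], [0, 0, 0, 0, 0, 0, -0.2]]}}

```text
clock: 58.12
tcp_pos: [516.9, 1.6, 165.8]
orientation: [[0.996, -0.094, 0.002], [-0.094, -0.996, 0.0], [0.002, -0.0, -1.0]]
force: [-0.7, -1.2, 0.2]
grip_width: 34.5
```

Run:
```python
from fit import *
st(); im=snap('top'); h,s,v=hsv(im)
# tray front: lower white edge of the visible part; predicted front corners for home pose
a=-.0925; so=np.array([565.5,-288.8]); Rm=np.array([[np.cos(a),-np.sin(a)],[np.sin(a),np.cos(a)]])
b=cv2.resize(im[100:250,280:410],None,fx=4,fy=4,interpolation=cv2.INTER_CUBIC)
for x in(91,78):
    P=[[*(so+Rm@[x-79,y]),26] for y in(-104,104)]; q=((proj('top',P)-[280,100]+.5)*4).astype(int); cv2.line(b,tuple(map(int,q[0])),tuple(map(int,q[1])),(255,0,255) if x==91 else (0,0,255),1)
d=snap('side'); cv2.imwrite('pics/k1.png',np.hstack([b,cv2.resize(d[100:250,150:220],None,fx=4,fy=4,interpolation=cv2.INTER_CUBIC)]))
for n in ('lid','jar','mug','bowl','can','sauce','carton'): print(n,[(round(r['conf'],2),np.round(r['at']).tolist()) for r in nets.search_frame(n,'top')[:2]])
```

```text
t 58.12 tcp [516.9   1.6 165.8] F [-0.7 -1.2  0.2] grip 34.5
[[0.996, -0.094, 0.002], [-0.094, -0.996, 0.0], [0.002, -0.0, -1.0]]
lid [(0.85, [474.0, 135.0, 2.0]), (0.69, [236.0, 266.0, 5.0])]
jar [(0.62, [734.0, -69.0, 85.0])]
mug [(0.87, [771.0, 78.0, 48.0])]
bowl [(0.77, [392.0, 524.0, 26.0])]
can [(0.91, [523.0, 532.0, 100.0])]
sauce [(0.87, [367.0, -531.0, 109.0]), (0.52, [490.0, -520.0, 180.0])]
carton [(0.88, [485.0, -518.0, 180.0]), (0.46, [521.0, 531.0, 103.0])]
```

View pics/k1.png

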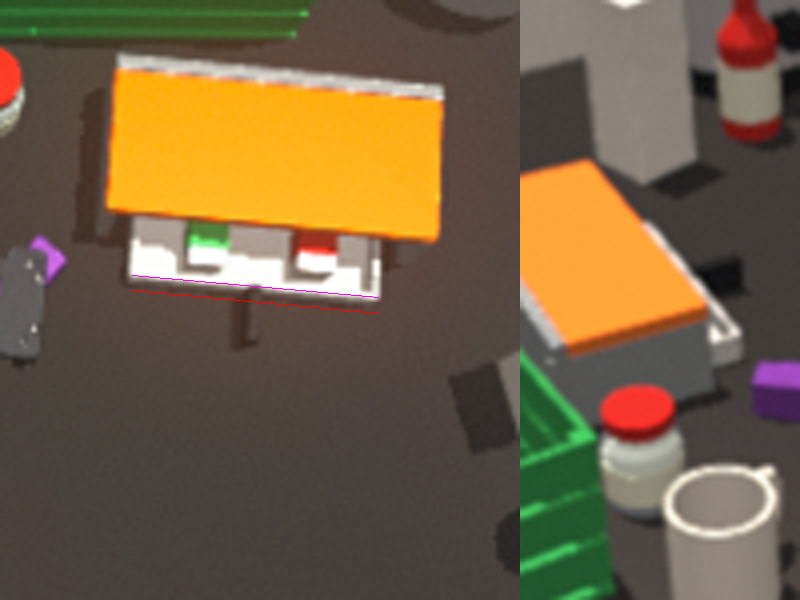

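The tray's front edge lies on the predicted home line at (255,287), well past the 78 mm line, and its front cartons at (208,250) and (318,255) are flat. Handing in.

```bash
python3 -c "
from cell import robot
print(robot.job_done())"
```

```text
the job is handed in; nothing more can be done
None
```

The job is done and handed in at about 58 s of the 210 s; `job_done` gives no verdict.

**What I did**
- I tilted the wooden lid about 0.073 rad, drew it over the stop lip and out along its grooves, and laid it flat on the counter about 200 mm from the box's centre.
- The box held three cartons (two red, one blue). I moved these and the green-banded carton to the tray, two by two, lying flat.
- I pushed the loaded tray by its fin under the shelf until it stopped against the back, with the push force rising to 22 N, then released it and backed away.

**Last checks**
- **Tray:** in the last pictures its front edge lies on the predicted home line. I never detected contact with the shelf board, but I could not measure the force on it directly.
- **Cartons:** just before the push, a picture showed all four lying flat in the tray. In the last picture only the two front ones show, still flat; the rear two are hidden under the shelf.
- **Arm:** about 165 mm up at the end and touching nothing.

**Disagreements**
- **Cameras:** the side camera's position fits differed from the top camera's by 5–10 mm in y. The lid handle and the blue carton, once gripped, agreed with the top camera, so I worked from that one.
- **Mug:** the network's last reading was about 15 mm from its first. The arm never went near the mug, so I take this as network error.
- **Lid:** the network's last reading was about 46 mm off in y from where I set the lid down. I take that as the arm hiding part of it from the camera, and I did not check it further.

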